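Open a bench gas valve by one true turn and lock it

ROBOT

A 7-joint arm with a two-finger parallel gripper is mounted at the origin on the work surface. World frame = base frame: x ahead of the robot, y to its left, z up, the work surface at z = 0. Lengths are in m, angles in rad, forces in N, time in s.
With the tool pointing down it reaches from about 0.4 to 0.875 m from the base axis. Payload 19.3 kg.
Tool frame: the origin (TCP) lies on the centre line of the jaws, within the pads' length; the fingertips stand 8 mm ahead of it and the grasp point (between the pads) lies 11 mm behind it (bot.tip_extent is the distance from the TCP to the fingertips, in m); x points along the fingers, y is the direction in which the jaws open and shut, and the axes are right-handed (so a half turn about x gives the same grasp; the last joint's range is limited). The gripper opens to 85 mm and grips with 20 to 120 N. Pads are 22 mm wide; open, the fingers measure 114 mm over their backs; the gripper's body (76 mm by 85 mm) begins 54 mm behind the grasp point. The pads swing forward as they close: fully open they stand 13 mm farther back than shut.
Start: joints at [1.05, 0.521, -0.036, 1.599, 0.021, 1.021, -0.113], TCP at [0.272, -0.563, 0.239] pointing down, gripper open.
Joint ranges: [-2.91, 2.91], [-0.3, 2.13], [-1.5, 1.42], [0.17, 2.43], [-1.26, 4.41], [0.16, 1.93], [-2.52, 2.52]. Speed limits (rad/s): [1.89, 1.89, 2.39, 2.39, 3.01, 3.01, 3.01].

INTERFACE

Orientations are given as [roll, pitch, yaw] about the fixed x, y, z axes, in that order (R = Rz(yaw) Ry(pitch) Rx(roll)).
In Python, from workcell import sensors, imaging, order, bot gives the robot as it stands.
- The arm moves only by the tool arm_command, never from a script. Its argument "commands" is a list of rows, each an object of numbers: "dx", "dy", "dz": the shift along the tool's x, y, z in cm; "twist": the turn about the tool's x in rad. A call has 1 to 12 rows; each row is the pose to reach, as a shift and turn from the pose measured when the call began, along the tool's axes at that moment; what a row does not reach only later rows make up. A row lasts 1/12 s, in which the tool goes at most 41.7 mm and 7.16 degrees, less where a joint would pass 70% of its speed; a pose out of reach is approached as far as the arm can. A call with a gripper value outside its range is refused whole. "grip" is the closure, from -1 (fully open) to 1 (shut), set as the call begins (left out, the last holds). The fingers move at their own pace and stop on an object; "squeeze" is the grip in N (left out, the last holds). Time passes only in rows, so rows that repeat a pose let the fingers close. It gives the time, the measured TCP pose, the force and the opening at its end, in the units of the state.
- sensors.observe(): the state, without advancing time (a new reading comes with each control period).
- imaging.grab_frame(name): name is "side" or "top"; returns the picture (480x640x3 uint8, red, green, blue); there is no depth.
- imaging.camera_info(name): a dict with "fx", "fy", "cx", "cy" (pixels), "dist_coeffs" ([k1, k2, p1, p2, k3] as OpenCV has them; the pictures are not rectified), "origin" and "attitude" of the camera in the world. Camera axes: x right, y down, z forward; pixel columns grow to the right and rows downward; lengths in m; the calibration is good to about 2 mm. A picture is of the moment at which its call begins. camera_info takes no time and is no camera call.
- order.job_done(): hands the job in, once; it reports no verdict.
The state is a dict: "clock": time; "qpos": joint angles; "qd": joint speeds; "joint_efforts": joint torques, N m; "position": TCP position; "tool_rot": TCP orientation; "force": force on the tool from outside, world axes, zero at the start; "moment": the same for the moment, N m; "grip_width": finger opening in m.
Only numpy, scipy, OpenCV 4.12 (cv2) and the standard library are available. Lean on these libraries where they do the work, as an engineer would, in place of code of your own. Each camera call takes 0.05 s, during which the arm holds its last target.

TASK

Open the bench gas valve by one full turn that counts, then lock it again: flip the cam lock lever outwards, away from the wheel, to free it before the stem moves, turn the handwheel anticlockwise seen from above through its slack, which does not lift the stem, then on for one full turn more, so that the stem has risen 20 mm. Flip the lock lever back fully upright and let go, leaving the flask, jar, can and spanner around the valve undisturbed.

Things in the scene. Friction and masses are not known exactly. Their poses are not given: they have to be found in the camera images.
- valve: Fixed bench valve on a skid plate 270 x 200 x 12 mm (x -90 to +180, y -92 to +108 mm in its frame). Origin on the valve's vertical axis at bench level, z up; yaw -0.6 to 0.45 rad. A brake drum of radius 60 mm lies at height 70 to 90 mm under the handwheel. A riser pipe of 24 mm diameter, topped by a round 60 mm gauge, stands at x = +150 mm, 330 mm tall: keep the gripper's body off it.
- wheel_hub (a point): Centre of the top of the handwheel's hub (42 mm diameter), on the valve's axis, 142 mm above the bench. Black wheel, vertical axis: rim circle of radius 62 mm, rim bar 14 mm thick at height 123 to 137 mm, three spokes. The wheel turns freely (0.04 N m) through up to 1.6 rad of slack without moving the stem; at the start 0.7 to 1.6 rad of it remain anticlockwise. Wheel and stem stay where they are left.
- crank_grip (a point): Middle (172 mm above the bench) of the upright, freely spinning black crank handle on the wheel's rim: cylinder of 24 mm diameter, 146 to 190 mm above the bench, 62 mm from the valve's axis. It can be held without turning the gripper while it is led round in a circle.
- stem (a joint): Rise of the valve's stem in m: 0 at the start, 0.020 after one full turn that counts, 0.050 at most. Positive is up (wheel anticlockwise seen from above). Once the slack is used up the wheel takes about 0.3 N m (5 N at the crank) and lifts the stem 20 mm a turn. While the lock lever is upright the drum is clamped: only the slack can be turned.
- stem_top (a point): Centre of the top of the steel stem, 16 mm diameter, that rises out of the hub; at the start 8 mm above the hub's top. A black ring round the stem, 3 mm high, is hidden in the hub at the start; after 20 mm of rise its upper edge is level with the hub's top.
- lock (a joint): Angle of the cam lock lever in rad: 0 upright (locked, at its stop), 0.95 leaning outwards, away from the wheel (free, at its stop). Grips the drum below about 0.6. Stays where it is left; 1 to 6 N at its knob move it. Its hinge axis is level, parallel to the valve's x axis, at x = 0, y = +74 mm, height 80 mm in the valve's frame.
- lock_knob (a point): Centre of the black ball (22 mm diameter) at the tip of the lock lever, a 10 mm round bar. Valve frame: lever upright, x = 0, y = +87 mm, height 185 mm; fully out, x = 0, y = +167 mm, height 130 mm. From the hinge it lies 105 mm along the lever and 14 mm outwards.
- flask: Steel vacuum flask with black cap, 72 mm diameter, 270 mm tall, standing upright on the bench beside the riser, on the valve's +x side. Origin at the centre of its foot. Bystander.
- jar: Amber glass jar with white cap, 60 mm diameter, 85 mm tall, near the valve. Origin at the centre of its foot. Bystander.
- can: Aluminium can, 56 mm diameter, 100 mm tall, near the valve (jar and can may change places). Origin at the centre of its foot. Bystander.
- spanner: Steel spanner 160 mm long lying on the bench, origin under its middle, along its x axis. Bystander.

How it is judged:
On the way, in this order (a step that is already met when the one before it is completed fails the run):
1. the lock lever is flipped outwards (beyond 0.8 rad) while the stem is still where it was (within 1 mm) (value of joint lock above 0.8 rad and value of joint stem below 0.001 m), for 0.1 s.
2. with the lock free, the stem has been raised 18.5 to 21.5 mm and is at rest (value of joint lock above 0.6 rad and value of joint stem between 0.0185 and 0.0215 m and velocity of joint stem between -0.001 and 0.001 m/s), for 0.3 s.
3. the lock lever is upright again (below 0.12 rad) with the stem still 18.5 to 21.5 mm up (value of joint lock below 0.12 rad and value of joint stem between 0.0185 and 0.0215 m), for 0.2 s.
At the end, for the whole second after the job is handed in: The stem stands 18.5 to 21.5 mm above its start, at rest; the lock lever is upright (within 0.12 rad of its stop); flask, jar and can stand upright (within 0.2 rad) and they and the spanner are within 20 mm of where they were (all of step 3 and velocity of joint stem between -0.001 and 0.001 m/s and distance of each of flask, jar, can, spanner from where it was at the start of the episode below 0.02 m and angle between each of flask, jar, can's own z axis and vertical below 0.2 rad); the robot touches nothing.
It fails at once if the flask, jar, can or spanner is knocked over or pushed more than 20 mm (distance of any of flask, jar, can, spanner from where it was at the start of the episode above 0.02 m or angle between any of flask, jar, can's own z axis and vertical above 0.2 rad).
It also fails if it takes over 72 s, if anything falls off the work surface, if the arm or the gripper's body presses on something with over 40 N, if the wrist force passes 120 N, or if a joint passes its speed limit or range.

## Working session

There is one attempt and no reset: what is moved stays moved. The work goes in short steps, Python scripts to look and compute and a tool call to move; the robot and the scene stay as the last step left them, time stands still between calls to the robot, and variables do not carry over. Pictures are saved under pics/ and viewed, and the job is handed in when it is done.

Besides the shell and the picture viewer there is one more tool, called after "Call:" as a command line: name --argument value ..., lists and objects as JSON in quotes. arm_command: Moves the arm, as the interface text tells. Its arguments: {"type":"object","properties":{"commands":{"type":"array"},"grip":{"type":"number"},"squeeze":{"type":"number"}},"required":["commands"]}

```bash
ls; mkdir -p pics
python3 - <<'E'
from workcell import sensors, imaging, order, bot
import cv2
print(sensors.observe())
for n in("side","top"):
    print(n,imaging.camera_info(n))
    im=imaging.grab_frame(n); cv2.imwrite(f"pics/{n}0.png",im[:,:,::-1])
print(bot.tip_extent)
E
```

```text
pics
{'clock': 0.0, 'qpos': array([ 1.04981889,  0.52201809, -0.03632924,  1.60004051,  0.02120739,
        1.02112852, -0.11279772]), 'qd': array([-0.00148168, -0.00114658, -0.0003415 ,  0.00042669,  0.00016661,
        0.00108808, -0.0010602 ]), 'joint_efforts': array([ 1.84137796e-03, -9.27096248e+01,  1.98042780e+00, -3.69940639e+01,
        1.78422761e-02,  8.24717368e-03,  4.46626484e-05]), 'position': array([ 0.27209853, -0.56226292,  0.23871154]), 'tool_rot': array([-1.49285553,  1.56958713,  2.09951292]), 'force': array([ 0.31622259,  0.91649786, -0.18089053]), 'moment': array([-0.00509188, -0.03113623, -0.01462357]), 'grip_width': 0.08594007014904471}
side {'fx': 595.6452562658297, 'fy': 595.6452562658297, 'cx': 318.19555766863397, 'cy': 238.06755617362165, 'dist_coeffs': array([0.05007321, 0.        , 0.        , 0.        , 0.        ]), 'origin': array([0.42889055, 0.73857399, 0.895411  ]), 'attitude': array([-2.32959507, -0.00908969, -2.90048185])}
top {'fx': 495.7790315019482, 'fy': 495.7790315019482, 'cx': 325.688689586869, 'cy': 236.27233544930831, 'dist_coeffs': array([-0.12143584,  0.        ,  0.        ,  0.        ,  0.        ]), 'origin': array([ 0.49386957, -0.01734529,  1.10349514]), 'attitude': array([-3.03445148,  0.01584907, -1.55993628])}
0.008
```

View pics/side0.png

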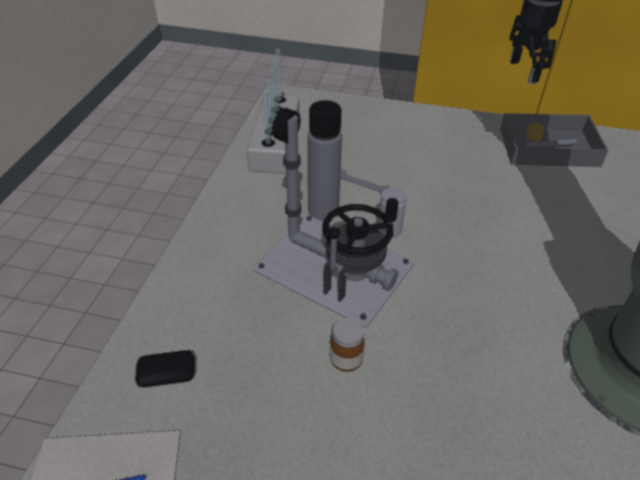

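View pics/top0.png

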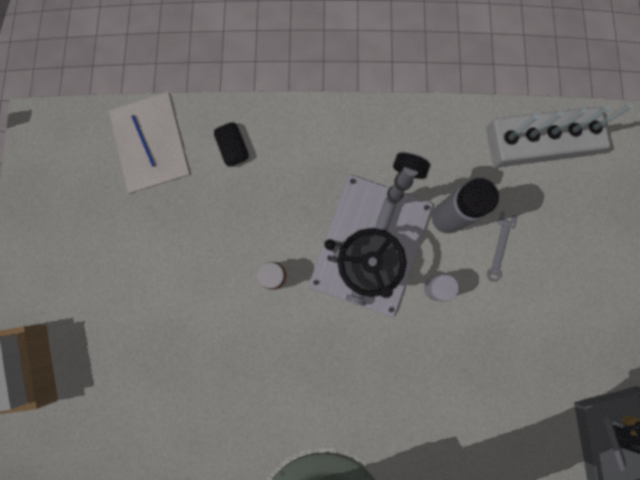

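```bash
cat > h.py <<'E'
import numpy as np, cv2
from scipy.spatial.transform import Rotation as Rt
from workcell import sensors, imaging, order, bot
def cam(n):
    c=imaging.camera_info(n); K=np.array([[c['fx'],0,c['cx']],[0,c['fy'],c['cy']],[0,0,1]])
    R=Rt.from_euler('xyz',c['attitude']).as_matrix(); return K,np.array(c['dist_coeffs']),R,np.array(c['origin'])
def ray(n,uv):
    K,d,R,o=cam(n); p=cv2.undistortPoints(np.array([[uv]],float),K,d)[0,0]
    return o,R@np.array([p[0],p[1],1])
def onz(n,uv,z):
    o,v=ray(n,uv); return o+v*(z-o[2])/v[2]
def proj(n,P):
    K,d,R,o=cam(n); P=np.atleast_2d(np.array(P,float))
    r=cv2.Rodrigues(R.T)[0]; return cv2.projectPoints(P,r,-R.T@o,K,d)[0][:,0]
def tri(u1,u2):
    o1,v1=ray('side',u1); o2,v2=ray('top',u2); A=np.stack([v1,-v2],1); s=np.linalg.lstsq(A,o2-o1,rcond=None)[0]
    a=o1+s[0]*v1;b=o2+s[1]*v2; return (a+b)/2,np.linalg.norm(a-b)
def zoom(fn,out,x0,y0,w,h,s):
    im=cv2.imread(fn)[y0:y0+h,x0:x0+w]; cv2.imwrite(out,cv2.resize(im,None,fx=s,fy=s,interpolation=cv2.INTER_CUBIC))
def st():
    s=sensors.observe(); 
    return s
E
python3 - <<'E'
from h import *
for p in [(352,181),(428,207),(317,282),(391,309)]: print(onz('top',p,.012).round(4))
for p,z in [((372,262),.15),((387,292),.19),((330,244),.185)]: print(onz('top',p,z).round(4))
zoom('pics/top0.png','pics/top0z.png',240,140,300,190,2.6)
zoom('pics/side0.png','pics/side0z.png',230,80,200,300,2)
E
```

```text
[ 0.7363 -0.0565  0.012 ]
[ 0.6789 -0.2266  0.012 ]
[0.5099 0.0192 0.012 ]
[ 0.4525 -0.1433  0.012 ]
[ 0.5473 -0.0908  0.15  ]
[ 0.4902 -0.1154  0.19  ]
[ 0.5781 -0.0099  0.185 ]
```

View pics/top0z.png

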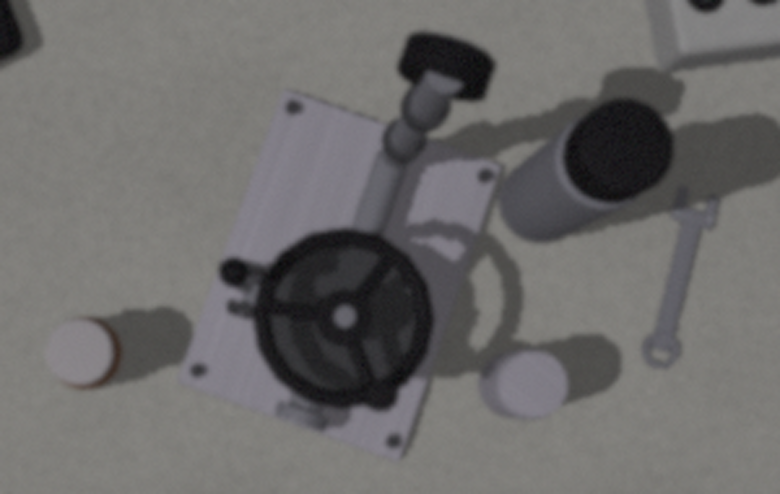

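View pics/side0z.png

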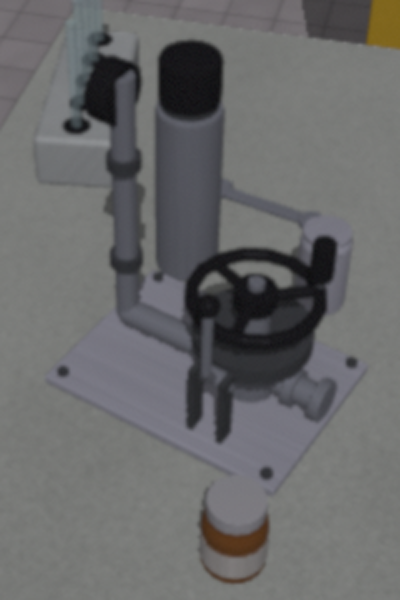

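Run:
```python
from h import *
s=lambda x,y:(230+x/2,80+y/2); t=lambda x,y:(240+x/2.6,140+y/2.6)
for nm,a,b in [('stemtop',s(257,283),t(345,317)),('knob',s(206,306),t(234,271)),('cranktop',s(324,241),t(380,392)),('scrA',s(63,371),t(294,107)),('scrB',s(158,277),t(486,175)),('scrC',s(266,473),t(198,370)),('scrD',s(351,363),t(393,440)),]:
    print(nm,*tri(a,b))
print(onz('side',s(257,283),.15),onz('side',s(324,241),.19),onz('side',s(206,306),.185))
for nm,p,z in [('jar',t(82,352),.085),('can',t(532,384),.1),('flask',t(619,149),.27),('sp',t(695,207),.005),('sp2',t(662,350),.005)]: print(nm,onz('top',p,z).round(3))
yaw=-.322;
```

```text
stemtop [ 0.54784343 -0.09229045  0.14712433] 0.00043305583133550863
knob [ 0.57863509 -0.00978997  0.18475016] 0.001848716160752111
cranktop [ 0.49231456 -0.11350991  0.19291937] 0.00029078947374121966
scrA [ 0.73606804 -0.05879222  0.01311255] 0.000588613142685026
scrB [ 0.67829707 -0.22408942  0.01254625] 0.00033485183065835785
scrC [0.50952435 0.02105773 0.01293532] 0.0006081485705791698
scrD [ 0.45177688 -0.1435332   0.01293309] 0.0005355629710362968
[ 0.54760232 -0.08908754  0.15      ] [ 0.49243278 -0.1170648   0.19      ] [ 0.5795146  -0.00951158  0.185     ]
jar [0.521 0.111 0.085]
can [ 0.499 -0.242  0.1  ]
flask [ 0.653 -0.264  0.27 ]
sp [ 0.653 -0.409  0.005]
sp2 [ 0.529 -0.377  0.005]
```

```bash
cat >> h.py <<'E'
O=np.array([.5486,-.0921,0]); YAW=-.338
XV=np.array([np.cos(YAW),np.sin(YAW),0]); YV=np.array([-np.sin(YAW),np.cos(YAW),0])
def V(x,y,z): return O+XV*x+YV*y+np.array([0,0,z])
def knob(th): return V(0,.074+.105*np.sin(th)+.014*np.cos(th),.080+.105*np.cos(th)-.014*np.sin(th))
def go(*targets, grasp=True):
    """tool-axis shifts in cm so that the grasp point reaches world targets"""
    s=sensors.observe(); R=Rt.from_euler('xyz',s['tool_rot']).as_matrix()
    print('t',round(s['clock'],2),'pos',s['position'].round(4),'F',s['force'].round(2),'w',round(s['grip_width'],4))
    g=s['position']-(R[:,0]*.011 if grasp else 0)
    yw=np.arctan2(R[1,1],R[0,1]); tw=[(yw-YAW+np.pi/2)%np.pi-np.pi/2]
    print('grasp',g.round(4),'toolx',R[:,0].round(3),'tooly',R[:,1].round(3),'tooly-ang',round(yw,3),'twist to valve x',np.round(tw,3))
    for T in targets: print(np.round(T,4),'->',(R.T@(np.array(T)-g)*100).round(2))
E
python3 - <<'E'
from h import *
print(sensors.observe()['qpos'].round(2))
k=knob(0); go(k+[0,0,.1],k)
print(proj('top',[knob(0),knob(.95),V(.15,0,.33),V(0,0,.142)]).round(1), proj('side',[knob(0),V(.15,0,.33),V(0,0,.142)]).round(1))
E
```

```text
[ 1.05  0.52 -0.04  1.6   0.02  1.02 -0.11]
t 0.1 pos [ 0.2721 -0.5623  0.2388] F [0.28 0.07 0.73] w 0.0853
grasp [ 0.2721 -0.5623  0.2498] toolx [-0.001  0.001 -1.   ] tooly [ 0.436 -0.9   -0.001] tooly-ang -1.12 twist to valve x [-0.782]
[ 0.5778 -0.0091  0.285 ] -> [ -3.49 -36.49 -51.62]
[ 0.5778 -0.0091  0.185 ] -> [  6.51 -36.48 -51.62]
[[329.6 244.2]
 [292.  233.1]
 [412.5 166.7]
 [372.4 261.6]] [[333.9 233.3]
 [290.7 112.8]
 [358.  223.5]]
```

Call:
arm_command --commands '[{"dx": -3.5,"dy": -2,"dz": -3,"twist": -0.06},{"dx": -3.5,"dy": -5,"dz": -7,"twist": -0.13},{"dx": -3.5,"dy": -7.5,"dz": -10.5,"twist": -0.2},{"dx": -3.5,"dy": -10,"dz": -14,"twist": -0.27},{"dx": -3.5,"dy": -12.5,"dz": -17.5,"twist": -0.34},{"dx": -3.5,"dy": -15,"dz": -21,"twist": -0.41},{"dx": -3.5,"dy": -17.5,"dz": -24.5,"twist": -0.48},{"dx": -3.5,"dy": -20,"dz": -28,"twist": -0.55},{"dx": -3.5,"dy": -22.5,"dz": -31.5,"twist": -0.62},{"dx": -3.5,"dy": -25,"dz": -35,"twist": -0.69},{"dx": -3.5,"dy": -27.5,"dz": -38.5,"twist": -0.75},{"dx": -3.5,"dy": -30,"dz": -42,"twist": -0.78}]' --grip -0.3

```text
clock: 1.1
position: [0.5065, -0.1321, 0.2741]
tool_rot: [-2.175, 1.57, 2.201]
force: [0.9, -1.3, -0.0]
grip_width: 0.0555
```

Run:
```python
from h import *
k=knob(0); go(k+[0,0,.1],k);print(sensors.observe()['qpos'].round(2))
```

```text
t 1.1 pos [ 0.5065 -0.1321  0.2741] F [ 0.87 -1.35 -0.03] w 0.0555
grasp [ 0.5065 -0.1321  0.2851] toolx [-0.001  0.001 -1.   ] tooly [ 0.944 -0.33  -0.001] tooly-ang -0.337 twist to valve x [0.001]
[ 0.5778 -0.0091  0.285 ] -> [ 1.000e-02  2.660e+00 -1.397e+01]
[ 0.5778 -0.0091  0.185 ] -> [ 10.01   2.67 -13.96]
[ 0.44  0.34 -0.38  1.81  0.15  1.02 -0.33]
```

Call:
arm_command --commands '[{"dx": 0,"dy": 1,"dz": -4},{"dx": 0,"dy": 2,"dz": -8},{"dx": 0,"dy": 2.7,"dz": -12},{"dx": 0,"dy": 2.7,"dz": -14},{"dx": 1.5,"dy": 2.7,"dz": -14},{"dx": 4,"dy": 2.7,"dz": -14},{"dx": 4,"dy": 2.7,"dz": -14}]'

```text
validation failed for argument at $.co...
```

Run:
```python
from h import *
k=knob(0); go(k)
for n in("side","top"):
    im=imaging.grab_frame(n); cv2.imwrite(f"pics/{n}1.png",im[:,:,::-1])
zoom('pics/top1.png','pics/top1z.png',280,180,150,120,4)
zoom('pics/side1.png','pics/side1z.png',260,130,150,150,4)
```

```text
t 1.1 pos [ 0.5065 -0.1321  0.2741] F [ 0.87 -1.35 -0.03] w 0.0555
grasp [ 0.5065 -0.1321  0.2851] toolx [-0.001  0.001 -1.   ] tooly [ 0.944 -0.33  -0.001] tooly-ang -0.337 twist to valve x [0.001]
[ 0.5778 -0.0091  0.185 ] -> [ 10.01   2.67 -13.96]
```

View pics/side1z.png

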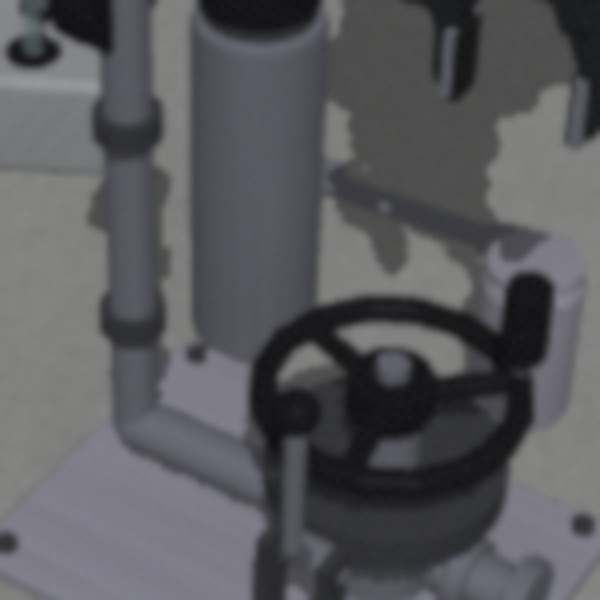

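View pics/top1z.png

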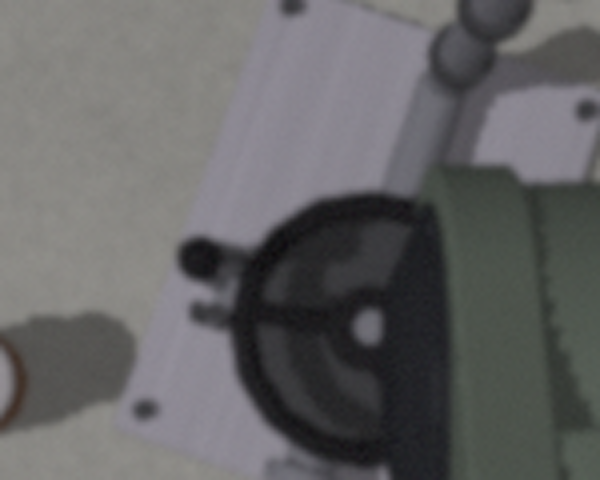

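The second move call was refused, so the arm hasn't moved. The pictures show the knob clear at side pixel (333,233) and top pixel (330,244), with the gripper still to the wheel's right. I'll resend the move with every field in each row.

Call:
arm_command --commands '[{"dx": 0,"dy": 1,"dz": -4,"twist": 0},{"dx": 0,"dy": 2,"dz": -8,"twist": 0},{"dx": 0,"dy": 2.7,"dz": -12,"twist": 0},{"dx": 0,"dy": 2.7,"dz": -14,"twist": 0},{"dx": 1.5,"dy": 2.7,"dz": -14,"twist": 0},{"dx": 4,"dy": 2.7,"dz": -14,"twist": 0},{"dx": 4,"dy": 2.7,"dz": -14,"twist": 0}]'

```text
clock: 1.78
position: [0.5777, -0.0035, 0.2306]
tool_rot: [-1.82, 1.565, 2.563]
force: [-0.8, 0.0, -0.1]
grip_width: 0.0554
```

Run:
```python
from h import *
k=knob(0); go(k)
for n in("side","top"):
    im=imaging.grab_frame(n); cv2.imwrite(f"pics/{n}2.png",im[:,:,::-1])
zoom('pics/top2.png','pics/top2z.png',280,180,150,120,4)
zoom('pics/side2.png','pics/side2z.png',260,130,150,150,4)
```

```text
t 1.78 pos [ 0.5777 -0.0035  0.2306] F [-0.77  0.03 -0.08] w 0.0554
grasp [ 0.5777 -0.0036  0.2416] toolx [-0.005  0.003 -1.   ] tooly [ 0.946 -0.324 -0.006] tooly-ang -0.33 twist to valve x [0.008]
[ 0.5778 -0.0091  0.185 ] -> [5.66 0.22 0.53]
```

View pics/side2z.png

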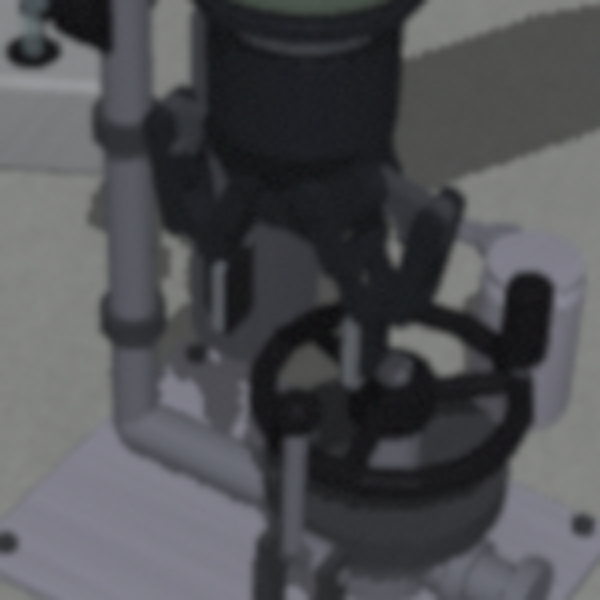

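The two fingers straddle the knob (side pixel (334,233)) and sit above it. Next I descend and grip.

Call:
arm_command --commands '[{"dx": 1.5,"dy": 0.2,"dz": 0.5,"twist": 0},{"dx": 3.5,"dy": 0.2,"dz": 0.5,"twist": 0},{"dx": 5.0,"dy": 0.2,"dz": 0.5,"twist": 0},{"dx": 5.6,"dy": 0.2,"dz": 0.5,"twist": 0},{"dx": 5.6,"dy": 0.2,"dz": 0.5,"twist": 0},{"dx": 5.6,"dy": 0.2,"dz": 0.5,"twist": 0}]'

```text
clock: 2.38
position: [0.5798, -0.0092, 0.1795]
tool_rot: [-2.775, 1.567, 1.606]
force: [-0.7, -0.8, 0.6]
grip_width: 0.0554
```

Call:
arm_command --commands '[{"dx": 0,"dy": 0,"dz": 0,"twist": 0},{"dx": 0,"dy": 0,"dz": 0,"twist": 0},{"dx": 0,"dy": 0,"dz": 0,"twist": 0},{"dx": 0,"dy": 0,"dz": 0,"twist": 0},{"dx": 0,"dy": 0,"dz": 0,"twist": 0},{"dx": 0,"dy": 0,"dz": 0,"twist": 0}]' --grip 1 --squeeze 25

```text
clock: 2.88
position: [0.5784, -0.008, 0.1803]
tool_rot: [-2.254, 1.566, 2.129]
force: [-16.0, 5.1, 13.4]
grip_width: 0.0204
```

Run:
```python
from h import *
go(*[knob(a)-knob(0)+sensors.observe()['position']+[0,0,.011] for a in np.arange(.1,1.0,.1)], knob(0),knob(.95))
```

```text
t 2.88 pos [ 0.5784 -0.008   0.1803] F [-15.98   5.11  13.38] w 0.0204
grasp [ 0.5784 -0.008   0.1913] toolx [-0.003  0.004 -1.   ] tooly [ 0.946 -0.324 -0.004] tooly-ang -0.33 twist to valve x [0.008]
[0.5818 0.0018 0.1893] -> [ 0.2   0.   -1.04]
[0.5852 0.0114 0.1864] -> [ 0.49  0.01 -2.06]
[0.5885 0.0207 0.1824] -> [ 0.89  0.02 -3.04]
[0.5916 0.0295 0.1775] -> [ 1.39  0.03 -3.98]
[0.5945 0.0379 0.1717] -> [ 1.97  0.04 -4.86]
[0.5972 0.0456 0.165 ] -> [ 2.64  0.05 -5.68]
[0.5997 0.0527 0.1575] -> [ 3.39  0.06 -6.43]
[0.602  0.0591 0.1494] -> [ 4.21  0.07 -7.1 ]
[0.6039 0.0646 0.1406] -> [ 5.09  0.08 -7.68]
[ 0.5778 -0.0091  0.185 ] -> [ 0.63 -0.02  0.12]
[0.6042 0.066  0.1297] -> [ 6.18  0.06 -7.82]
```

Call:
arm_command --commands '[{"dx": 0,"dy": 0,"dz": 0,"twist": 0},{"dx": 0,"dy": 0,"dz": 0,"twist": 0},{"dx": 0.4,"dy": -0.1,"dz": 0.1,"twist": 0},{"dx": 0.7,"dy": -0.1,"dz": 0.1,"twist": 0},{"dx": 0.8,"dy": -0.1,"dz": 0.1,"twist": 0},{"dx": 0.8,"dy": -0.1,"dz": 0.1,"twist": 0},{"dx": 0.8,"dy": -0.1,"dz": 0.1,"twist": 0}]' --grip 0.0

```text
clock: 3.47
position: [0.5771, -0.0086, 0.1721]
tool_rot: [-2.22, 1.566, 2.162]
force: [0.2, -0.1, -0.6]
grip_width: 0.0427
```

Call:
arm_command --commands '[{"dx": 0,"dy": 0,"dz": 0,"twist": 0},{"dx": 0,"dy": 0,"dz": 0,"twist": 0},{"dx": 0,"dy": 0,"dz": 0,"twist": 0},{"dx": 0,"dy": 0,"dz": 0,"twist": 0},{"dx": 0,"dy": 0,"dz": 0,"twist": 0}]' --grip 1

```text
clock: 3.88
position: [0.5772, -0.0087, 0.1722]
tool_rot: [-2.258, 1.566, 2.125]
force: [0.4, -0.2, 1.1]
grip_width: 0.0202
```

Run:
```python
from h import *
go(*[knob(a)-knob(0)+sensors.observe()['position']+[0,0,.011] for a in np.arange(.1,1.0,.1)], knob(0),knob(.95))
```

```text
t 3.88 pos [ 0.5772 -0.0087  0.1722] F [ 0.4  -0.19  1.15] w 0.0202
grasp [ 0.5772 -0.0087  0.1832] toolx [-0.003  0.004 -1.   ] tooly [ 0.946 -0.324 -0.004] tooly-ang -0.33 twist to valve x [0.008]
[0.5806 0.0012 0.1813] -> [ 0.2   0.   -1.04]
[0.584  0.0108 0.1783] -> [ 0.49  0.01 -2.06]
[0.5873 0.02   0.1744] -> [ 0.89  0.02 -3.04]
[0.5904 0.0289 0.1695] -> [ 1.39  0.03 -3.98]
[0.5933 0.0372 0.1637] -> [ 1.97  0.04 -4.86]
[0.596 0.045 0.157] -> [ 2.64  0.05 -5.68]
[0.5985 0.0521 0.1495] -> [ 3.39  0.06 -6.43]
[0.6007 0.0584 0.1413] -> [ 4.21  0.07 -7.1 ]
[0.6027 0.0639 0.1325] -> [ 5.09  0.08 -7.68]
[ 0.5778 -0.0091  0.185 ] -> [-0.18  0.07  0.02]
[0.6042 0.066  0.1297] -> [ 5.38  0.15 -7.92]
```

The grip is centred now and forces are near zero. Next I lead the knob outwards along its arc.

Call:
arm_command --commands '[{"dx": 0.2,"dy": 0,"dz": -1.0,"twist": 0},{"dx": 0.5,"dy": 0,"dz": -2.1,"twist": 0},{"dx": 0.9,"dy": 0,"dz": -3.0,"twist": 0},{"dx": 1.4,"dy": 0,"dz": -4.0,"twist": 0},{"dx": 2.0,"dy": 0,"dz": -4.9,"twist": 0},{"dx": 2.6,"dy": 0,"dz": -5.7,"twist": 0},{"dx": 3.4,"dy": 0,"dz": -6.4,"twist": 0},{"dx": 4.2,"dy": 0,"dz": -7.1,"twist": 0},{"dx": 5.1,"dy": 0,"dz": -7.7,"twist": 0},{"dx": 5.5,"dy": 0,"dz": -8.0,"twist": 0},{"dx": 5.5,"dy": 0,"dz": -8.1,"twist": 0},{"dx": 5.5,"dy": 0,"dz": -8.1,"twist": 0}]'

```text
clock: 4.88
position: [0.6035, 0.0679, 0.1163]
tool_rot: [-2.08, 1.566, 2.302]
force: [5.7, -4.8, -1.8]
grip_width: 0.0201
```

Run:
```python
from h import *
go(knob(.95))
for n in("side","top"):
    im=imaging.grab_frame(n); cv2.imwrite(f"pics/{n}3.png",im[:,:,::-1])
zoom('pics/top3.png','pics/top3z.png',240,150,200,150,3)
zoom('pics/side3.png','pics/side3z.png',260,130,150,150,4)
```

```text
t 4.88 pos [0.6035 0.0679 0.1163] F [ 5.67 -4.77 -1.76] w 0.0201
grasp [0.6036 0.0678 0.1273] toolx [-0.003  0.003 -1.   ] tooly [ 0.946 -0.325 -0.004] tooly-ang -0.33 twist to valve x [0.008]
[0.6042 0.066  0.1297] -> [-0.24  0.11  0.16]
```

View pics/side3z.png

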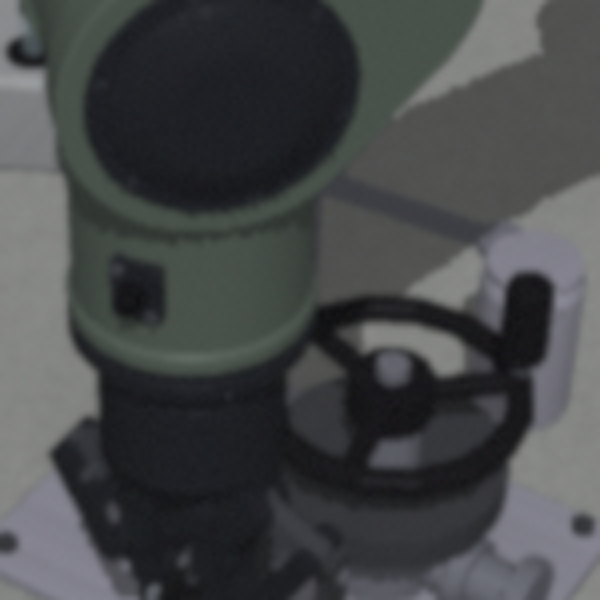

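View pics/top3z.png

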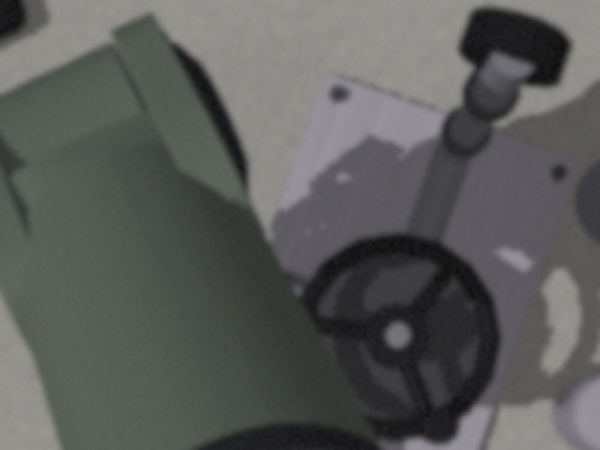

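Call:
arm_command --commands '[{"dx": 0,"dy": 0,"dz": 0,"twist": 0},{"dx": 0,"dy": 0,"dz": 0,"twist": 0},{"dx": 0,"dy": 0,"dz": 0,"twist": 0},{"dx": -2,"dy": 0,"dz": 0,"twist": 0},{"dx": -5,"dy": 0,"dz": 0,"twist": 0},{"dx": -8.5,"dy": 0,"dz": 0,"twist": 0},{"dx": -12,"dy": 0,"dz": 0,"twist": 0},{"dx": -14,"dy": 0,"dz": 3,"twist": 0},{"dx": -14,"dy": 0,"dz": 7,"twist": 0},{"dx": -14,"dy": 0,"dz": 10,"twist": 0},{"dx": -14,"dy": 0,"dz": 13,"twist": 0},{"dx": -14,"dy": 0,"dz": 16,"twist": 0}]' --grip -0.1

```text
clock: 5.98
position: [0.5511, -0.0852, 0.2561]
tool_rot: [-2.108, 1.566, 2.274]
force: [1.4, -0.9, -0.6]
grip_width: 0.0466
```

Run:
```python
from h import *
C=np.array([.4921,-.1155,.178])
go(C+[0,0,.06],C)
for n in("side","top"):
    im=imaging.grab_frame(n); cv2.imwrite(f"pics/{n}4.png",im[:,:,::-1])
zoom('pics/top4.png','pics/top4z.png',240,150,200,150,3)
zoom('pics/side4.png','pics/side4z.png',240,100,200,200,3)
```

```text
t 5.98 pos [ 0.5511 -0.0852  0.2561] F [ 1.42 -0.9  -0.65] w 0.0466
grasp [ 0.5511 -0.0852  0.2671] toolx [-0.003  0.003 -1.   ] tooly [ 0.946 -0.325 -0.004] tooly-ang -0.331 twist to valve x [0.007]
[ 0.4921 -0.1155  0.238 ] -> [ 2.92 -4.59  4.79]
[ 0.4921 -0.1155  0.178 ] -> [ 8.92 -4.57  4.8 ]
```

View pics/side4z.png

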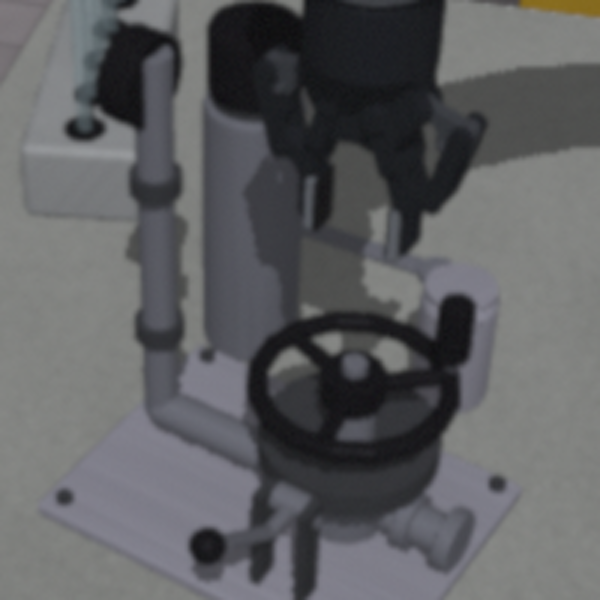

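View pics/top4.png

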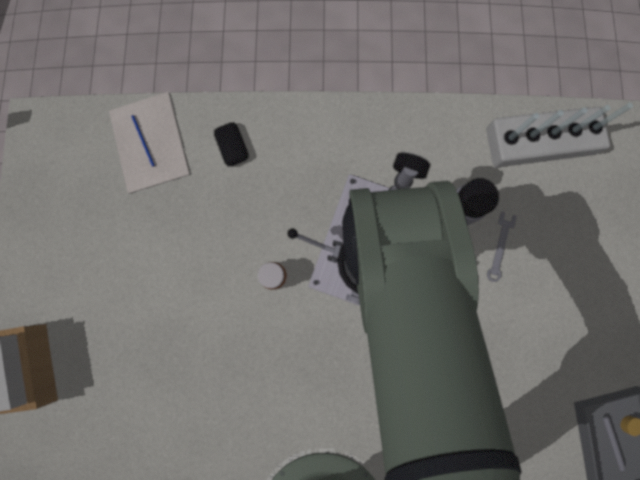

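Run:
```python
from h import *
for y in (.068,.11,.13,.15):
    o,v=ray('side',(315,156)); print(y,(o+v*(y-o[1])/v[1]).round(3))
    o,v=ray('side',(310,185)); print('  low edge of ball',(o+v*(y-o[1])/v[1]).round(3))
# TCP-lateral edges of green cyl at side3 px (278,215)-(340,215), black body bottom 
print(proj('side',[[.6035,.068,.116+z] for z in (0,.1,.15,.2,.25,.3)]).round(0))
print(proj('top',[V(.15,0,.3),V(.15,0,.33),V(.15,0,.36)]))
```

```text
0.068 [0.594 0.068 0.4  ]
  low edge of ball [0.601 0.068 0.347]
0.11 [0.583 0.11  0.431]
  low edge of ball [0.59  0.11  0.381]
0.13 [0.579 0.13  0.446]
  low edge of ball [0.585 0.13  0.398]
0.15 [0.574 0.15  0.461]
  low edge of ball [0.58  0.15  0.414]
[[309. 289.]
 [309. 248.]
 [309. 225.]
 [308. 201.]
 [308. 174.]
 [308. 146.]]
[[409.69977177 171.11620471]
 [412.53483519 166.6806697 ]
 [415.58656792 161.9039865 ]]
```

View pics/side4.png

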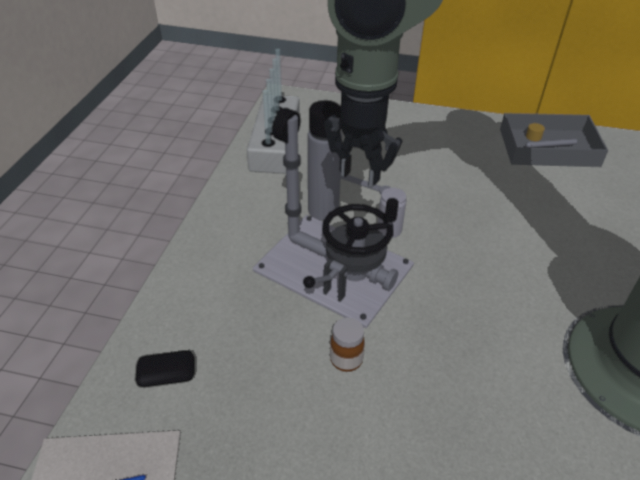

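Lever is fully out: the knob in the top view is at (291.5,233.5), against a predicted (292.0,233.1) for 0.95 rad. Jar and can are untouched. Next is the crank.

Call:
arm_command --commands '[{"dx": 0,"dy": -2,"dz": 2,"twist": 0},{"dx": 0.5,"dy": -4,"dz": 4,"twist": 0},{"dx": 1.5,"dy": -4.6,"dz": 4.8,"twist": 0},{"dx": 2,"dy": -4.6,"dz": 4.8,"twist": 0},{"dx": 2,"dy": -4.6,"dz": 4.8,"twist": 0},{"dx": 2,"dy": -4.6,"dz": 4.8,"twist": 0}]'

```text
clock: 6.58
position: [0.4918, -0.1181, 0.2362]
tool_rot: [-1.712, 1.566, 2.665]
force: [0.1, 0.2, 0.2]
grip_width: 0.0472
```

Run:
```python
from h import *
C=np.array([.4921,-.1155,.178])
go(C)
im=imaging.grab_frame('side'); cv2.imwrite(f"pics/side5.png",im[:,:,::-1])
zoom('pics/side5.png','pics/side5z.png',290,120,150,150,4)
```

```text
t 6.58 pos [ 0.4918 -0.1181  0.2362] F [0.14 0.16 0.17] w 0.0472
grasp [ 0.4918 -0.1181  0.2472] toolx [-0.004  0.002 -1.   ] tooly [ 0.944 -0.329 -0.004] tooly-ang -0.336 twist to valve x [0.002]
[ 0.4921 -0.1155  0.178 ] -> [ 6.92 -0.03 -0.25]
```

View pics/side5z.png

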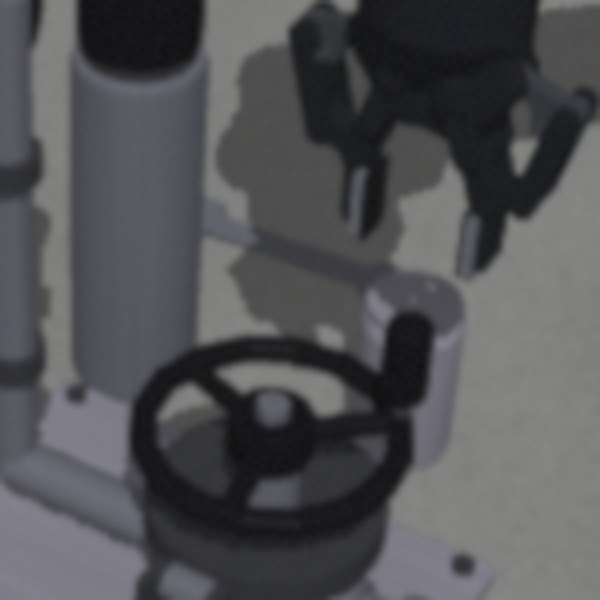

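The fingers (tips near crop (365,235) and (470,275)) straddle the line above the crank (crop (408,360)). Next I descend and close.

Call:
arm_command --commands '[{"dx": 2,"dy": 0,"dz": -0.2,"twist": 0},{"dx": 4,"dy": 0,"dz": -0.2,"twist": 0},{"dx": 6,"dy": 0,"dz": -0.2,"twist": 0},{"dx": 6.9,"dy": 0,"dz": -0.2,"twist": 0},{"dx": 6.9,"dy": 0,"dz": -0.2,"twist": 0},{"dx": 6.9,"dy": 0,"dz": -0.2,"twist": 0},{"dx": 6.9,"dy": 0,"dz": -0.2,"twist": 0}]'

```text
clock: 7.22
position: [0.4931, -0.1159, 0.1684]
tool_rot: [-1.907, 1.568, 2.47]
force: [1.2, -0.0, 0.2]
grip_width: 0.047
```

Call:
arm_command --commands '[{"dx": 0,"dy": 0,"dz": 0,"twist": 0},{"dx": 0,"dy": 0,"dz": 0,"twist": 0},{"dx": 0,"dy": 0,"dz": 0,"twist": 0},{"dx": 0,"dy": 0,"dz": 0,"twist": 0},{"dx": 0,"dy": 0,"dz": 0,"twist": 0}]' --grip 1 --squeeze 40

```text
clock: 7.63
position: [0.4937, -0.116, 0.1693]
tool_rot: [-2.357, 1.569, 2.02]
force: [-0.7, -0.8, 8.2]
grip_width: 0.023
```

```bash
cat >> h.py <<'E'
def circ(degs,c=None,r=.062):
    """rows for leading the crank: from the present grasp point, about the valve axis, by degs"""
    c=O if c is None else c
    s=sensors.observe(); R=Rt.from_euler('xyz',s['tool_rot']).as_matrix(); g=s['position']-R[:,0]*.011
    d=g-c; a=np.arctan2(d[1],d[0]); 
    print('t',round(s['clock'],2),'ang',np.degrees(a).round(1),'r',np.hypot(d[0],d[1]).round(4),'z',g[2].round(4),'F',s['force'].round(1),'Ftan',(s['force']@[-np.sin(a),np.cos(a),0]).round(1),'w',s['grip_width'].round(4))
    for q in degs:
        b=a+np.radians(q); T=np.array([c[0]+r*np.cos(b),c[1]+r*np.sin(b),g[2]])
        print(q,(R.T@(T-g)*100).round(2))
E
python3 - <<'E'
from h import *
circ(range(6,73,6)); print(sensors.observe()['qpos'].round(2))
E
```

```text
Traceback (most recent call last):
  File "h.py", line 40, in circ
    print('t',round(s['clock'],2),'ang',np.degrees(a).round(1),'r',np.hypot(d[0],d[1]).round(4),'z',g[2].round(4),'F',s['force'].round(1),'Ftan',(s['force']@[-np.sin(a),np.cos(a),0]).round(1),'w',s['grip_width'].round(4))
                                                                                                                                                                                                    ^^^^^^^^^^^^^^^^^^^^^
AttributeError: 'float' object has no attribute 'round'
```

```bash
sed -i "s/s\['grip_width'\].round(4))$/round(s['grip_width'],4))/" h.py
python3 - <<'E'
from h import *
circ(range(6,73,6)); print(sensors.observe()['qpos'].round(2))
E
```

```text
t 7.63 ang -156.5 r 0.0599 z 0.1803 F [-0.7 -0.8  8.2] Ftan 0.4 w 0.023
6 [-0.    0.31  0.6 ]
12 [-0.    0.82  1.  ]
18 [-0.    1.37  1.34]
24 [-0.    1.95  1.63]
30 [-0.    2.56  1.86]
36 [-0.01  3.19  2.02]
42 [-0.01  3.83  2.11]
48 [-0.01  4.48  2.13]
54 [-0.01  5.13  2.09]
60 [-0.01  5.77  1.98]
66 [-0.01  6.39  1.81]
72 [-0.01  6.99  1.57]
[ 0.39  0.45 -0.36  1.96  0.22  0.77 -0.43]
```

Run:
```python
from h import *
circ(range(6,73,6),c=np.array([.5502,-.0915,0]))
```

```text
t 7.63 ang -156.6 r 0.0616 z 0.1803 F [-0.7 -0.8  8.2] Ftan 0.4 w 0.023
6 [-0.    0.44  0.48]
12 [-0.    0.94  0.88]
18 [-0.    1.49  1.23]
24 [-0.    2.07  1.52]
30 [-0.    2.68  1.74]
36 [-0.01  3.31  1.9 ]
42 [-0.01  3.95  2.  ]
48 [-0.01  4.6   2.02]
54 [-0.01  5.25  1.98]
60 [-0.01  5.89  1.87]
66 [-0.01  6.51  1.7 ]
72 [-0.01  7.12  1.46]
```

Call:
arm_command --commands '[{"dx": 0,"dy": 0.2,"dz": 0.24,"twist": 0},{"dx": 0,"dy": 0.44,"dz": 0.48,"twist": 0},{"dx": 0,"dy": 0.7,"dz": 0.7,"twist": 0},{"dx": 0,"dy": 0.94,"dz": 0.88,"twist": 0},{"dx": 0,"dy": 1.2,"dz": 1.06,"twist": 0},{"dx": 0,"dy": 1.5,"dz": 1.23,"twist": 0},{"dx": 0,"dy": 2.07,"dz": 1.52,"twist": 0},{"dx": 0,"dy": 2.7,"dz": 1.75,"twist": 0},{"dx": 0,"dy": 2.7,"dz": 1.75,"twist": 0}]'

```text
clock: 8.38
position: [0.5153, -0.1408, 0.1695]
tool_rot: [2.894, 1.567, 0.989]
force: [5.9, 8.4, -3.2]
grip_width: 0.0229
```

Run:
```python
from h import *
for c in ([.5502,-.0915,0],[.5486,-.0921,0]): circ(range(6,73,6),c=np.array(c))
im=imaging.grab_frame('side'); cv2.imwrite(f"pics/side6.png",im[:,:,::-1])
zoom('pics/side6.png','pics/side6z.png',280,120,150,150,4)
```

```text
t 8.38 ang -125.3 r 0.0605 z 0.1805 F [ 5.9  8.4 -3.2] Ftan -0.1 w 0.0229
6 [-0.    0.59  0.29]
12 [-0.    1.23  0.38]
18 [0.   1.88 0.39]
24 [0.   2.53 0.33]
30 [0.   3.17 0.21]
36 [0.   3.79 0.02]
42 [ 0.    4.39 -0.23]
48 [ 0.01  4.95 -0.54]
54 [ 0.01  5.49 -0.91]
60 [ 0.01  5.98 -1.34]
66 [ 0.01  6.42 -1.81]
72 [ 0.01  6.81 -2.33]
t 8.38 ang -124.4 r 0.0591 z 0.1805 F [ 5.9  8.4 -3.2] Ftan 0.1 w 0.0229
6 [-0.    0.56  0.42]
12 [-0.    1.2   0.49]
18 [-0.    1.85  0.49]
24 [0.   2.5  0.43]
30 [0.   3.13 0.29]
36 [0.   3.75 0.1 ]
42 [ 0.    4.34 -0.17]
48 [ 0.01  4.91 -0.49]
54 [ 0.01  5.43 -0.87]
60 [ 0.01  5.92 -1.3 ]
66 [ 0.01  6.35 -1.78]
72 [ 0.01  6.74 -2.3 ]
```

View pics/side6z.png

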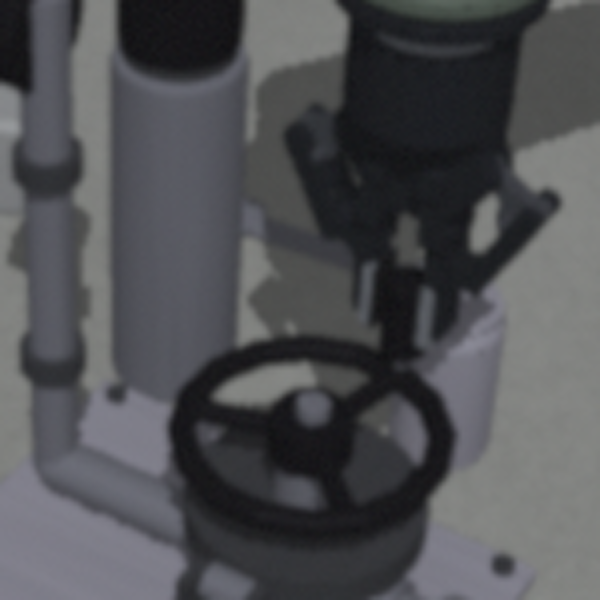

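Run:
```python
from h import *
circ([3,6,9,12,15,18,24,36],c=np.array([.5495,-.0902,0]))
```

```text
t 8.43 ang -124.4 r 0.0612 z 0.1806 F [ 6.9  7.9 -4.6] Ftan 1.2 w 0.0224
3 [-0.    0.29  0.16]
6 [-0.    0.61  0.22]
9 [-0.    0.93  0.26]
12 [-0.    1.26  0.29]
15 [0.   1.58 0.3 ]
18 [0.   1.91 0.29]
24 [0.   2.55 0.23]
36 [ 0.    3.81 -0.1 ]
```

Call:
arm_command --commands '[{"dx": 0,"dy": 0.3,"dz": 0.08,"twist": 0},{"dx": 0,"dy": 0.6,"dz": 0.15,"twist": 0},{"dx": 0,"dy": 0.95,"dz": 0.19,"twist": 0},{"dx": 0,"dy": 1.25,"dz": 0.21,"twist": 0},{"dx": 0,"dy": 1.25,"dz": 0.21,"twist": 0}]'

```text
clock: 8.85
position: [0.5268, -0.1465, 0.1696]
tool_rot: [2.901, 1.567, 0.996]
force: [2.2, 4.8, -3.0]
grip_width: 0.0228
```

Run:
```python
from h import *
circ([3,6,9,12,15,18,24,36],c=np.array([.5495,-.0902,0]))
```

```text
t 8.85 ang -112.0 r 0.0608 z 0.1806 F [ 2.2  4.8 -3. ] Ftan 0.3 w 0.0228
3 [-0.    0.32  0.13]
6 [0.   0.64 0.12]
9 [0.   0.97 0.1 ]
12 [0.   1.29 0.05]
15 [ 0.    1.61 -0.01]
18 [ 0.    1.92 -0.09]
24 [ 0.    2.54 -0.29]
36 [ 0.01  3.69 -0.88]
```

Call:
arm_command --commands '[{"dx": 0,"dy": 0.32,"dz": 0.02,"twist": 0},{"dx": 0,"dy": 0.64,"dz": 0.02,"twist": 0},{"dx": 0,"dy": 0.97,"dz": 0.0,"twist": 0},{"dx": 0,"dy": 1.29,"dz": -0.05,"twist": 0},{"dx": 0,"dy": 1.29,"dz": -0.05,"twist": 0}]'

```text
clock: 9.27
position: [0.5395, -0.15, 0.1695]
tool_rot: [3.082, 1.566, 1.176]
force: [0.2, 5.5, -1.1]
grip_width: 0.0224
```

Run:
```python
from h import *
circ([3,6,9,12,15,18,24,36],c=np.array([.5495,-.0902,0]))
```

```text
t 9.27 ang -99.5 r 0.0607 z 0.1805 F [ 0.2  5.5 -1.1] Ftan -0.8 w 0.0224
3 [-0.    0.34  0.07]
6 [ 0.    0.66 -0.01]
9 [ 0.    0.97 -0.11]
12 [ 0.    1.27 -0.22]
15 [ 0.    1.57 -0.35]
18 [ 0.    1.86 -0.49]
24 [ 0.    2.42 -0.82]
36 [ 0.01  3.42 -1.65]
```

Call:
arm_command --commands '[{"dx": 0,"dy": 0.34,"dz": -0.06,"twist": 0},{"dx": 0,"dy": 0.66,"dz": -0.14,"twist": 0},{"dx": 0,"dy": 0.97,"dz": -0.24,"twist": 0},{"dx": 0,"dy": 1.27,"dz": -0.35,"twist": 0},{"dx": 0,"dy": 1.27,"dz": -0.35,"twist": 0}]'

```text
clock: 9.68
position: [0.5528, -0.1506, 0.1695]
tool_rot: [-2.988, 1.566, 1.391]
force: [-1.2, 5.1, 0.3]
grip_width: 0.0224
```

Run:
```python
from h import *
circ([3,6,9,12,15,18,24,36],c=np.array([.5495,-.0902,0]))
```

```text
t 9.68 ang -86.9 r 0.0606 z 0.1805 F [-1.2  5.1  0.3] Ftan -1.0 w 0.0224
3 [-0.    0.35  0.  ]
6 [ 0.    0.64 -0.15]
9 [ 0.    0.92 -0.31]
12 [ 0.    1.2  -0.48]
15 [ 0.    1.46 -0.67]
18 [ 0.    1.71 -0.88]
24 [ 0.    2.18 -1.32]
36 [ 0.01  2.98 -2.34]
```

Run:
```python
from h import *
from scipy.optimize import least_squares
P=np.array([(.4937,-.116),(.5153,-.1408),(.5268,-.1465),(.5395,-.15),(.5528,-.1506)])
r=least_squares(lambda c:np.hypot(*(P-c).T)-.062,[.549,-.09]); print(r.x,r.fun)
circ([3,6,9,12,15,18,24,36],c=np.array([*r.x,0]))
```

```text
[ 0.54930291 -0.08876833] [-8.67709777e-05  1.57003086e-04 -3.76961661e-05  1.14087100e-05
 -6.95121257e-05]
t 9.68 ang -86.8 r 0.062 z 0.1805 F [-1.2  5.1  0.3] Ftan -0.9 w 0.0224
3 [ 0.    0.3  -0.13]
6 [ 0.    0.59 -0.28]
9 [ 0.    0.87 -0.44]
12 [ 0.    1.14 -0.62]
15 [ 0.    1.4  -0.81]
18 [ 0.    1.66 -1.01]
24 [ 0.01  2.13 -1.46]
36 [ 0.01  2.92 -2.48]
```

Excellent fit: centre (0.5493, -0.0888). I'll use it from here.

Call:
arm_command --commands '[{"dx": 0,"dy": 0.3,"dz": -0.13,"twist": 0},{"dx": 0,"dy": 0.59,"dz": -0.28,"twist": 0},{"dx": 0,"dy": 0.87,"dz": -0.44,"twist": 0},{"dx": 0,"dy": 0.87,"dz": -0.44,"twist": 0}]'

```text
clock: 10.02
position: [0.5626, -0.1493, 0.1695]
tool_rot: [-2.786, 1.566, 1.592]
force: [-2.2, 4.0, 1.4]
grip_width: 0.0227
```

Run:
```python
from h import *
circ([3,6,9,12,15,18,24,36],c=np.array([.5493,-.0888,0]))
```

```text
t 10.02 ang -77.6 r 0.0619 z 0.1805 F [-2.2  4.   1.4] Ftan -1.3 w 0.0227
3 [ 0.    0.27 -0.17]
6 [ 0.    0.54 -0.36]
9 [ 0.    0.79 -0.57]
12 [ 0.    1.03 -0.78]
15 [ 0.    1.26 -1.01]
18 [ 0.    1.48 -1.26]
24 [ 0.    1.87 -1.77]
36 [ 0.01  2.49 -2.91]
```

Call:
arm_command --commands '[{"dx": 0,"dy": 0.27,"dz": -0.17,"twist": 0},{"dx": 0,"dy": 0.54,"dz": -0.36,"twist": 0},{"dx": 0,"dy": 0.79,"dz": -0.57,"twist": 0},{"dx": 0,"dy": 0.79,"dz": -0.57,"twist": 0}]'

```text
clock: 10.35
position: [0.5718, -0.1465, 0.1695]
tool_rot: [-2.556, 1.566, 1.822]
force: [-2.6, 3.0, 1.4]
grip_width: 0.0231
```

Run:
```python
from h import *
circ([3,6,9,12,15,18,24,36],c=np.array([.5493,-.0888,0]))
```

```text
t 10.35 ang -68.6 r 0.062 z 0.1805 F [-2.6  3.   1.4] Ftan -1.3 w 0.0231
3 [ 0.    0.24 -0.22]
6 [ 0.    0.47 -0.44]
9 [ 0.    0.69 -0.69]
12 [ 0.    0.89 -0.94]
15 [ 0.    1.08 -1.2 ]
18 [ 0.    1.26 -1.47]
24 [ 0.    1.57 -2.04]
36 [ 0.01  2.   -3.27]
```

Call:
arm_command --commands '[{"dx": 0,"dy": 0.24,"dz": -0.22,"twist": 0},{"dx": 0,"dy": 0.47,"dz": -0.44,"twist": 0},{"dx": 0,"dy": 0.69,"dz": -0.69,"twist": 0},{"dx": 0,"dy": 0.89,"dz": -0.94,"twist": 0},{"dx": 0,"dy": 0.89,"dz": -0.94,"twist": 0}]'

```text
clock: 10.77
position: [0.5833, -0.1406, 0.1695]
tool_rot: [-2.355, 1.565, 2.023]
force: [-2.7, 2.2, 2.6]
grip_width: 0.0228
```

Run:
```python
from h import *
circ([3,6,9,12,15,18,24,36],c=np.array([.5493,-.0888,0]))
```

```text
t 10.77 ang -56.8 r 0.062 z 0.1805 F [-2.7  2.2  2.6] Ftan -1.1 w 0.0228
3 [ 0.    0.19 -0.26]
6 [ 0.    0.37 -0.53]
9 [ 0.    0.53 -0.82]
12 [ 0.    0.68 -1.1 ]
15 [ 0.    0.81 -1.4 ]
18 [ 0.    0.93 -1.7 ]
24 [ 0.    1.11 -2.33]
36 [ 0.01  1.28 -3.61]
```

Call:
arm_command --commands '[{"dx": 0,"dy": 0.19,"dz": -0.26,"twist": 0},{"dx": 0,"dy": 0.37,"dz": -0.53,"twist": 0},{"dx": 0,"dy": 0.53,"dz": -0.82,"twist": 0}]'

```text
clock: 11.02
position: [0.5903, -0.1353, 0.1695]
tool_rot: [-2.031, 1.565, 2.347]
force: [-5.8, 0.7, 3.9]
grip_width: 0.0227
```

Run:
```python
from h import *
circ([3,6,9,12,15,18,24,36],c=np.array([.5493,-.0888,0]))
s=sensors.observe();print(s['moment'],np.linalg.norm(s['qd']))
im=imaging.grab_frame('side'); cv2.imwrite(f"pics/side7.png",im[:,:,::-1])
zoom('pics/side7.png','pics/side7z.png',280,120,150,150,4)
```

```text
t 11.02 ang -48.6 r 0.0621 z 0.1805 F [-5.8  0.7  3.9] Ftan -3.9 w 0.0227
3 [-0.    0.15 -0.29]
6 [ 0.    0.28 -0.58]
9 [ 0.    0.4  -0.89]
12 [ 0.    0.51 -1.19]
15 [ 0.    0.6  -1.51]
18 [ 0.    0.67 -1.82]
24 [ 0.    0.76 -2.46]
36 [ 0.01  0.75 -3.76]
[ 0.13034305  1.35714446 -0.02592129] 0.10863968352315095
```

View pics/side7z.png

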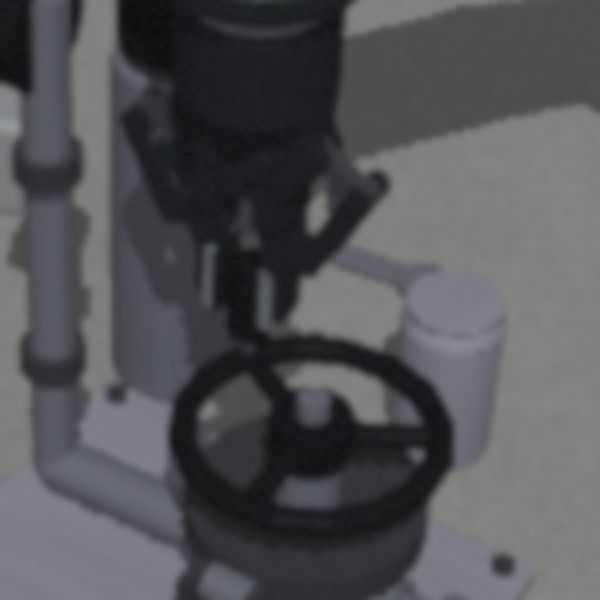

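Run:
```python
from h import *
c=np.array([.5493,-.0888,0])
for z in(.142,.15,.155,.16,.17): print(z,proj('side',c+[0,0,z]).round(2))
def prof(im): 
    g=cv2.cvtColor(im,cv2.COLOR_BGR2GRAY).astype(float); return g[208:232,356:361].mean(1)
rows=np.arange(208,232)
ims={k:cv2.imread(f'pics/side{k}.png') for k in (0,1,5,6,7)}
ims['avg']=np.mean([imaging.grab_frame('side')[:,:,::-1].astype(float) for _ in range(6)],0).astype(np.uint8)
cv2.imwrite('pics/side8.png',ims['avg'])
print(rows)
for k,i in ims.items(): print(k,prof(i).round(0).astype(int))
```

```text
0.142 [[357.35 224.61]]
0.15 [[357.58 221.45]]
0.155 [[357.73 219.46]]
0.16 [[357.87 217.45]]
0.17 [[358.17 213.4 ]]
[208 209 210 211 212 213 214 215 216 217 218 219 220 221 222 223 224 225
 226 227 228 229 230 231]
0 [ 29  36  67 100 118 122 123 119 100  74  76  88  92  92  91  86  80  69
  50  30  22  21  22  22]
1 [ 30  38  71 106 124 129 130 126 106  78  81  93  97  98  95  91  85  72
  52  32  24  24  24  24]
5 [ 30  38  71 106 126 130 131 127 106  79  81  93  97  98  96  92  85  74
  52  32  24  25  24  23]
6 [ 27  35  60  84  97 103 108 105  89  70  80  94  97  98  97  92  85  74
  52  31  24  25  24  24]
7 [ 29  36  68 103 124 128 130 128 116 100  96  97  97  93  88  86  83  72
  52  31  23  23  24  23]
avg [ 29  35  67 102 123 128 129 126 114  99  96  96  96  92  88  85  83  72
  52  30  24  23  23  22]
```

Run:
```python
import cv2,numpy as np
a=[cv2.resize(cv2.imread(f'pics/side{k}.png')[200:240,338:378],None,fx=9,fy=9,interpolation=cv2.INTER_NEAREST) for k in (5,8)]
o=np.clip(np.hstack(a).astype(float)*1.6,0,255).astype(np.uint8); cv2.imwrite('pics/cmp1.png',o)
```

```text
(no output)
```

View pics/cmp1.png

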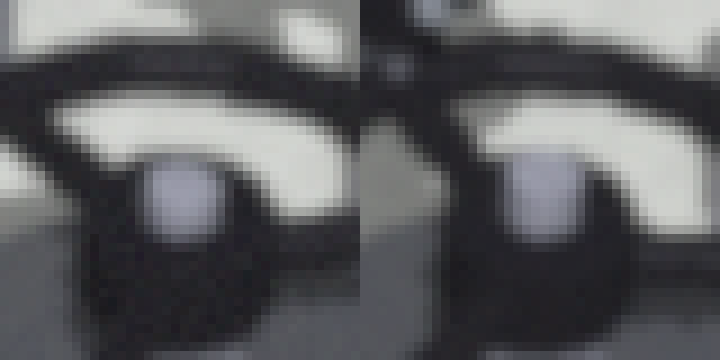

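```bash
cat >> h.py <<'E'
def stemrows(im):
    """half-height rows of the bluish stem in the side view, columns 356..360; im BGR"""
    f=im.astype(float); c=f[:,:,0]-f[:,:,1]
    p=c[205:234,356:361].mean(1); return p
E
python3 - <<'E'
from h import *
for k in (0,1,5,6,7,8):
    p=stemrows(cv2.imread(f'pics/side{k}.png')); print(k,p.round(0).astype(int), 'sum',p[6:].sum().round(1))
E
```

```text
0 [ 2  3  4  3  2 -1 -1 -2 -2 -2 -2 -2  2  7  8  8  9  8  8  7  6  5  4  3
  3  3  3  4  2] sum 78.6
1 [ 2  4  4  3  1 -1 -1 -2 -2 -2 -2 -1  3  7  8  9  9  9  8  8  7  5  4  3
  4  3  3  3  3] sum 83.4
5 [ 3  3  4  3  1 -1 -2 -2 -2 -3 -2 -2  2  7  8  9  9  9  8  8  7  5  4  3
  3  3  3  2  3] sum 81.4
6 [ 3  3  3  3  1  0 -1 -2 -2 -2 -2 -1  3  7  8  9  9  9  9  8  7  6  4  3
  3  3  3  3  3] sum 87.0
7 [ 3  4  4  3  2  0 -1 -2 -2 -2 -2  1  6  8  8  9  8  8  8  8  7  5  3  4
  3  3  3  3  3] sum 89.8
8 [ 3  3  3  3  1  0 -1 -2 -2 -2 -2  1  7  9  9  9  9  8  8  7  7  5  4  4
  4  3  3  3  3] sum 93.0
```

Run:
```python
from h import *
circ(range(6,73,6),c=np.array([.5493,-.0888,0]))
```

```text
t 11.37 ang -48.0 r 0.062 z 0.1805 F [-3.2  2.2  0.2] Ftan -0.9 w 0.0231
6 [ 0.    0.28 -0.59]
12 [ 0.   0.5 -1.2]
18 [ 0.    0.65 -1.83]
24 [ 0.01  0.74 -2.47]
30 [ 0.01  0.76 -3.12]
36 [ 0.01  0.72 -3.77]
42 [ 0.01  0.6  -4.4 ]
48 [ 0.02  0.42 -5.03]
54 [ 0.02  0.17 -5.63]
60 [ 0.02 -0.13 -6.2 ]
66 [ 0.03 -0.5  -6.74]
72 [ 0.03 -0.92 -7.23]
```

Call:
arm_command --commands '[{"dx": 0,"dy": 0.28,"dz": -0.59,"twist": 0},{"dx": 0,"dy": 0.5,"dz": -1.2,"twist": 0},{"dx": 0,"dy": 0.65,"dz": -1.83,"twist": 0},{"dx": 0,"dy": 0.74,"dz": -2.47,"twist": 0},{"dx": 0,"dy": 0.76,"dz": -3.12,"twist": 0},{"dx": 0,"dy": 0.72,"dz": -3.77,"twist": 0},{"dx": 0,"dy": 0.6,"dz": -4.4,"twist": 0},{"dx": 0,"dy": 0.42,"dz": -5.03,"twist": 0},{"dx": 0,"dy": 0.17,"dz": -5.63,"twist": 0},{"dx": 0,"dy": -0.13,"dz": -6.2,"twist": 0},{"dx": 0,"dy": -0.13,"dz": -6.2,"twist": 0}]'

```text
clock: 12.28
position: [0.6097, -0.0744, 0.1697]
tool_rot: [-2.32, 1.565, 2.059]
force: [-0.5, 0.6, -3.0]
grip_width: 0.0228
```

```bash
cat >> h.py <<'E'
C=np.array([.5493,-.0888,0])
def stemlook(k,n=5):
    im=np.mean([imaging.grab_frame('side')[:,:,::-1].astype(float) for _ in range(n)],0); cv2.imwrite(f'pics/side{k}.png',np.clip(im+.5,0,255).astype(np.uint8))
    np.save(f'pics/side{k}.npy',im); print(stemrows(im).round(1)); 
    print(im[205:234,356:361].mean((1,2)).round(0))
E
python3 - <<'E'
from h import *
stemlook(9)
circ(range(6,73,6),c=C)
zoom('pics/side9.png','pics/side9z.png',260,80,200,200,3)
E
```

```text
[ 2.4  3.1  3.4  3.   0.8 -1.  -1.8 -1.9 -1.8 -0.4  3.2  7.1  8.5  8.7
  8.6  8.4  8.   7.8  7.4  7.3  6.8  5.1  4.   3.5  3.6  3.   3.   2.7
  3.2]
[ 32.  31.  31.  28.  44.  80. 112. 126. 128. 123. 112. 103.  99.  99.
  98.  94.  89.  87.  87.  85.  75.  53.  32.  25.  25.  25.  24.  23.
  22.]
t 12.53 ang 12.1 r 0.0621 z 0.1807 F [-0.4 -0.5 -4.3] Ftan -0.4 w 0.0229
6 [ 0.   -0.37 -0.53]
12 [ 0.01 -0.79 -1.03]
18 [ 0.01 -1.26 -1.48]
24 [ 0.01 -1.77 -1.87]
30 [ 0.02 -2.33 -2.21]
36 [ 0.02 -2.91 -2.5 ]
42 [ 0.03 -3.52 -2.71]
48 [ 0.03 -4.15 -2.87]
54 [ 0.03 -4.8  -2.96]
60 [ 0.03 -5.44 -2.97]
66 [ 0.04 -6.09 -2.93]
72 [ 0.04 -6.73 -2.81]
```

View pics/side9z.png

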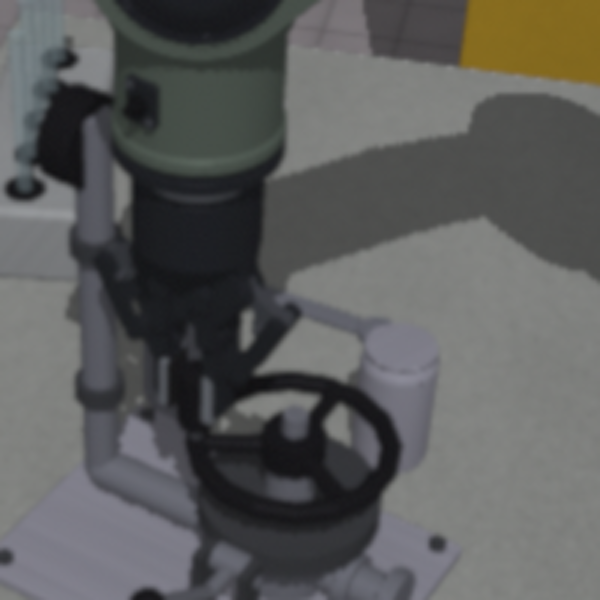

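Call:
arm_command --commands '[{"dx": 0,"dy": -0.37,"dz": -0.53,"twist": 0},{"dx": 0,"dy": -0.79,"dz": -1.03,"twist": 0},{"dx": 0,"dy": -1.26,"dz": -1.48,"twist": 0},{"dx": 0,"dy": -1.77,"dz": -1.87,"twist": 0},{"dx": 0,"dy": -2.33,"dz": -2.21,"twist": 0},{"dx": 0,"dy": -2.91,"dz": -2.5,"twist": 0},{"dx": 0,"dy": -3.52,"dz": -2.71,"twist": 0},{"dx": 0,"dy": -4.15,"dz": -2.87,"twist": 0},{"dx": 0,"dy": -4.8,"dz": -2.96,"twist": 0},{"dx": 0,"dy": -5.44,"dz": -2.97,"twist": 0},{"dx": 0,"dy": -6.09,"dz": -2.93,"twist": 0},{"dx": 0,"dy": -6.73,"dz": -2.81,"twist": 0}]'

```text
clock: 13.53
position: [0.5549, -0.0268, 0.1699]
tool_rot: [-2.324, 1.565, 2.054]
force: [4.4, -1.2, -15.6]
grip_width: 0.0226
```

Run:
```python
from h import *
stemlook(10)
circ(range(6,73,6),c=C)
```

```text
[3.3 3.2 3.4 3.2 3.2 3.4 3.4 2.7 3.2 3.6 3.8 3.5 3.4 3.5 3.4 3.6 3.4 3.5
 3.2 3.1 3.  3.3 3.4 3.1 3.1 2.8 3.2 3.1 3.5]
[31. 30. 30. 30. 29. 28. 27. 27. 29. 31. 30. 29. 29. 29. 29. 29. 30. 30.
 31. 31. 30. 30. 30. 30. 31. 32. 34. 34. 34.]
t 13.78 ang 84.4 r 0.0621 z 0.1809 F [  0.2   1.6 -13.3] Ftan -0.1 w 0.0227
6 [ 0.   -0.62  0.19]
12 [ 0.   -1.22  0.44]
18 [ 0.01 -1.79  0.75]
24 [ 0.01 -2.32  1.12]
30 [ 0.01 -2.82  1.54]
36 [ 0.01 -3.26  2.02]
42 [ 0.01 -3.66  2.53]
48 [ 0.01 -3.99  3.09]
54 [ 0.01 -4.27  3.67]
60 [ 0.01 -4.49  4.28]
66 [ 0.   -4.64  4.92]
72 [ 0.   -4.72  5.56]
```

Call:
arm_command --commands '[{"dx": 0.05,"dy": -0.62,"dz": 0.19,"twist": 0},{"dx": 0.1,"dy": -1.22,"dz": 0.44,"twist": 0},{"dx": 0.1,"dy": -1.79,"dz": 0.75,"twist": 0},{"dx": 0.1,"dy": -2.32,"dz": 1.12,"twist": 0},{"dx": 0.1,"dy": -2.82,"dz": 1.54,"twist": 0},{"dx": 0.1,"dy": -3.26,"dz": 2.02,"twist": 0},{"dx": 0.1,"dy": -3.66,"dz": 2.53,"twist": 0},{"dx": 0.1,"dy": -3.99,"dz": 3.09,"twist": 0},{"dx": 0.1,"dy": -4.27,"dz": 3.67,"twist": 0},{"dx": 0.1,"dy": -4.49,"dz": 4.28,"twist": 0},{"dx": 0.1,"dy": -4.64,"dz": 4.92,"twist": 0},{"dx": 0.1,"dy": -4.72,"dz": 5.56,"twist": 0}]'

```text
clock: 14.78
position: [0.4922, -0.0642, 0.1694]
tool_rot: [-2.33, 1.565, 2.048]
force: [2.8, 4.6, 7.3]
grip_width: 0.0228
```

Run:
```python
from h import *
stemlook(11)
circ(range(6,73,6),c=C)
```

```text
[1.5 1.5 2.3 2.1 1.1 2.2 4.3 6.9 8.7 8.9 8.8 8.8 8.7 8.  8.  8.  7.9 8.1
 7.9 7.5 6.6 5.3 3.7 3.7 3.6 3.5 2.8 3.  2.8]
[ 23.  20.  20.  19.  20.  31.  57.  82.  97. 101. 101.  99.  95.  90.
  89.  89.  90.  90.  90.  87.  76.  55.  33.  25.  25.  25.  24.  23.
  23.]
t 15.03 ang 157.4 r 0.0621 z 0.1803 F [-1.9 -0.5 10.5] Ftan 1.2 w 0.0228
6 [-0.    0.01  0.65]
12 [-0.    0.07  1.3 ]
18 [-0.01  0.2   1.93]
24 [-0.01  0.4   2.55]
30 [-0.01  0.66  3.14]
36 [-0.02  0.98  3.71]
42 [-0.02  1.36  4.24]
48 [-0.02  1.79  4.72]
54 [-0.03  2.27  5.16]
60 [-0.03  2.79  5.54]
66 [-0.04  3.35  5.87]
72 [-0.04  3.94  6.14]
```

Call:
arm_command --commands '[{"dx": -0.05,"dy": 0.01,"dz": 0.65,"twist": 0},{"dx": -0.05,"dy": 0.07,"dz": 1.3,"twist": 0},{"dx": -0.05,"dy": 0.2,"dz": 1.93,"twist": 0},{"dx": -0.05,"dy": 0.4,"dz": 2.55,"twist": 0},{"dx": -0.05,"dy": 0.66,"dz": 3.14,"twist": 0},{"dx": -0.06,"dy": 0.98,"dz": 3.71,"twist": 0},{"dx": -0.07,"dy": 1.36,"dz": 4.24,"twist": 0},{"dx": -0.08,"dy": 1.79,"dz": 4.72,"twist": 0},{"dx": -0.08,"dy": 2.27,"dz": 5.16,"twist": 0},{"dx": -0.09,"dy": 2.79,"dz": 5.54,"twist": 0},{"dx": -0.09,"dy": 3.35,"dz": 5.87,"twist": 0},{"dx": -0.09,"dy": 3.94,"dz": 6.14,"twist": 0}]'

```text
clock: 16.03
position: [0.5083, -0.1354, 0.1695]
tool_rot: [-2.106, 1.563, 2.271]
force: [0.1, 9.1, -0.2]
grip_width: 0.0228
```

Run:
```python
from h import *
stemlook(12)
circ(range(5,51,5),c=C)
```

```text
[3.2 3.6 3.6 3.3 3.8 6.  7.7 8.6 8.8 8.5 8.2 7.5 7.6 7.5 7.4 8.  7.8 7.8
 7.6 7.2 6.4 5.  3.7 3.7 3.4 3.5 3.3 3.  2.8]
[ 31.  35.  35.  31.  43.  71.  92.  99. 100.  98.  94.  89.  88.  88.
  88.  88.  88.  89.  89.  86.  76.  54.  32.  25.  25.  25.  24.  23.
  23.]
t 16.28 ang -130.9 r 0.0621 z 0.1806 F [ 5.7  5.4 -3.8] Ftan 0.8 w 0.0228
5 [-0.    0.51  0.17]
10 [-0.01  1.04  0.3 ]
15 [-0.01  1.57  0.39]
20 [-0.01  2.11  0.43]
25 [-0.02  2.65  0.42]
30 [-0.02  3.19  0.37]
35 [-0.02  3.72  0.27]
40 [-0.02  4.24  0.12]
45 [-0.03  4.75 -0.07]
50 [-0.03  5.23 -0.31]
```

Call:
arm_command --commands '[{"dx": 0,"dy": 0.51,"dz": 0.17,"twist": 0},{"dx": 0,"dy": 1.04,"dz": 0.3,"twist": 0},{"dx": 0,"dy": 1.57,"dz": 0.39,"twist": 0},{"dx": 0,"dy": 2.11,"dz": 0.43,"twist": 0},{"dx": 0,"dy": 2.65,"dz": 0.42,"twist": 0},{"dx": 0,"dy": 3.19,"dz": 0.37,"twist": 0},{"dx": 0,"dy": 3.72,"dz": 0.27,"twist": 0},{"dx": 0,"dy": 4.24,"dz": 0.12,"twist": 0},{"dx": 0,"dy": 4.6,"dz": 0,"twist": 0},{"dx": 0,"dy": 4.75,"dz": -0.07,"twist": 0},{"dx": 0,"dy": 4.75,"dz": -0.07,"twist": 0},{"dx": 0,"dy": 4.75,"dz": -0.07,"twist": 0}]'

```text
clock: 17.28
position: [0.5529, -0.1507, 0.1694]
tool_rot: [-2.071, 1.563, 2.307]
force: [-1.0, 3.5, 6.6]
grip_width: 0.0226
```

Run:
```python
from h import *
stemlook(13)
circ([2,5],c=C)
a=[cv2.resize(cv2.imread(f'pics/side{k}.png')[198:238,338:378],None,fx=9,fy=9,interpolation=cv2.INTER_NEAREST) for k in (5,13)]
cv2.imwrite('pics/cmp2.png',np.clip(np.hstack(a).astype(float)*1.6,0,255).astype(np.uint8))
c=np.array([.5493,-.0888,0])
for k in (.142,.170): print(proj('side',[C+[.008*np.cos(t),.008*np.sin(t),k] for t in np.arange(0,6.28,.1)])[:,1].min())
print(proj('side',[C+[.008*np.cos(t),.008*np.sin(t),.150] for t in np.arange(0,6.28,.1)])[:,1].min())
```

```text
[2.6 3.2 3.7 4.2 6.4 8.1 8.9 9.  8.9 8.4 7.8 7.6 7.5 7.6 7.8 7.8 7.8 7.8
 7.6 7.  6.  4.2 4.  3.6 3.5 3.7 3.1 2.9 2.9]
[32. 35. 35. 43. 70. 90. 98. 99. 98. 93. 88. 87. 87. 88. 88. 88. 88. 88.
 88. 84. 69. 43. 26. 25. 24. 25. 24. 23. 23.]
t 17.53 ang -86.7 r 0.062 z 0.1804 F [-1.2  5.1  6.5] Ftan -0.9 w 0.0227
2 [-0.    0.2  -0.09]
5 [-0.    0.49 -0.23]
221.77616227156892
210.57855593130688
218.6162935579116
```

View pics/cmp2.png

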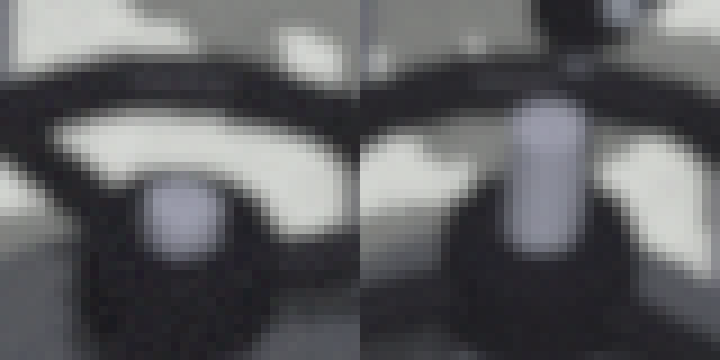

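Call:
arm_command --commands '[{"dx": 0,"dy": 0,"dz": 0,"twist": 0},{"dx": 0,"dy": 0,"dz": 0,"twist": 0},{"dx": 0,"dy": 0,"dz": 0,"twist": 0},{"dx": -1,"dy": 0,"dz": 0,"twist": 0},{"dx": -3,"dy": 0,"dz": 0,"twist": 0},{"dx": -6,"dy": 0,"dz": 0,"twist": 0},{"dx": -8,"dy": 0,"dz": 0,"twist": 0},{"dx": -8,"dy": -3,"dz": 3,"twist": 0},{"dx": -8,"dy": -6,"dz": 6,"twist": 0},{"dx": -8,"dy": -9,"dz": 7,"twist": 0},{"dx": -8,"dy": -12,"dz": 7,"twist": 0},{"dx": -8,"dy": -12,"dz": 7,"twist": 0}]' --grip -0.1

```text
clock: 18.53
position: [0.4121, -0.1775, 0.2506]
tool_rot: [-1.826, 1.562, 2.549]
force: [1.7, -0.1, 1.0]
grip_width: 0.0471
```

Run:
```python
from h import *
stemlook(14,8)
im=imaging.grab_frame('top'); cv2.imwrite('pics/top14.png',im[:,:,::-1])
for k in (0,1,14):
  f=cv2.imread(f'pics/side{k}.png').astype(float) if k<14 else np.load('pics/side14.npy')
  print(k); 
  for c in (354,355,356,357,358,359,360,361,362): print(c,f[205:230,c].mean(1).round(0).astype(int))
a=[cv2.resize(cv2.imread(f'pics/side{k}.png')[198:238,338:378],None,fx=9,fy=9,interpolation=cv2.INTER_NEAREST) for k in (1,14)]
cv2.imwrite('pics/cmp3.png',np.clip(np.hstack(a).astype(float)*1.6,0,255).astype(np.uint8))
```

```text
[2.6 3.1 3.2 4.2 6.2 8.1 8.7 8.9 8.6 8.2 7.8 7.4 7.5 7.4 7.5 7.6 7.7 7.5
 7.4 7.  5.9 4.2 3.6 3.4 3.7 3.2 2.9 2.7 3.1]
[34. 34. 34. 43. 69. 90. 97. 98. 97. 92. 88. 86. 87. 87. 87. 87. 87. 88.
 87. 83. 68. 42. 26. 24. 24. 24. 24. 23. 22.]
0
354 [ 34  34  34  29  40  76 106 119 123 123 119  99  69  55  64  67  66  62
  57  51  39  28  24  25  22]
355 [ 31  33  36  30  42  76 105 119 122 122 118  98  68  70  85  88  86  81
  75  68  55  36  26  25  25]
356 [ 32  34  34  29  41  74 105 118 122 122 119  97  70  76  90  94  93  90
  84  79  68  48  30  24  22]
357 [ 32  35  35  29  39  70 101 118 122 122 119  98  75  80  91  93  94  94
  89  83  74  54  32  23  22]
358 [ 32  33  35  28  34  64  97 117 122 123 119  99  76  82  91  94  94  95
  91  85  74  55  34  23  22]
359 [ 35  34  33  31  33  63  97 117 122 124 119 100  75  78  91  93  94  92
  89  82  71  51  30  23  20]
360 [ 37  31  33  29  32  63  97 118 122 122 118 101  75  70  85  92  92  89
  84  79  66  45  29  23  25]
361 [ 39  32  34  29  33  63  96 117 122 122 120 106  80  63  72  83  85  79
  72  67  54  34  21  21  20]
362 
[... 1133 characters left out ...]
49 36 27 23 25
 24]
355 [34 34 36 32 45 68 84 89 84 78 75 74 74 74 74 75 76 76 75 68 52 33 26 24
 24]
356 [33 34 35 38 59 82 95 97 93 86 81 81 82 83 83 84 84 85 85 81 66 41 26 24
 25]
357 [ 33  35  36  44  70  91  98 100  98  93  87  86  87  87  88  88  89  89
  89  86  72  45  27  24  24]
358 [32 34 36 46 73 93 98 99 99 95 90 89 89 89 90 90 90 90 90 87 72 45 27 24
 24]
359 [33 33 34 46 73 92 98 99 98 94 90 89 89 89 89 88 88 88 88 84 69 43 26 24
 24]
360 [39 33 30 41 69 90 97 98 97 93 88 87 87 87 86 86 86 85 83 78 61 37 25 24
 24]
361 [47 38 28 34 58 81 94 96 95 89 84 84 83 82 81 80 78 75 72 62 46 30 24 24
 24]
362 [49 40 29 28 43 65 81 86 85 80 80 82 78 71 67 64 61 56 50 41 31 25 24 24
 25]
```

View pics/cmp3.png

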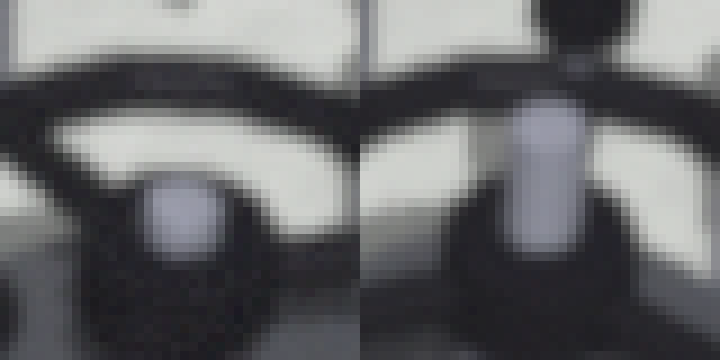

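View pics/top14.png

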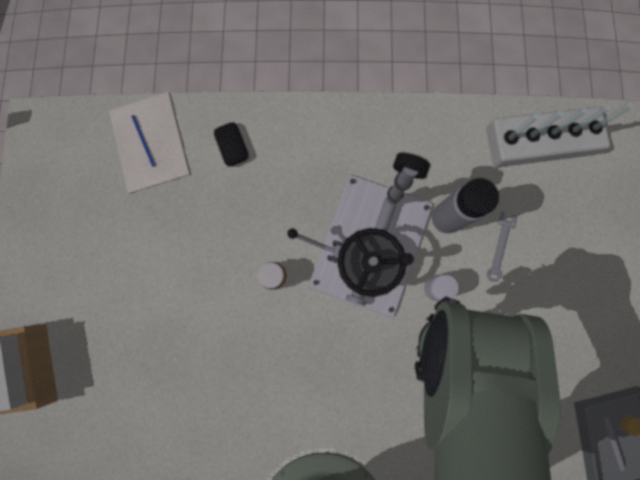

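View pics/side14.png

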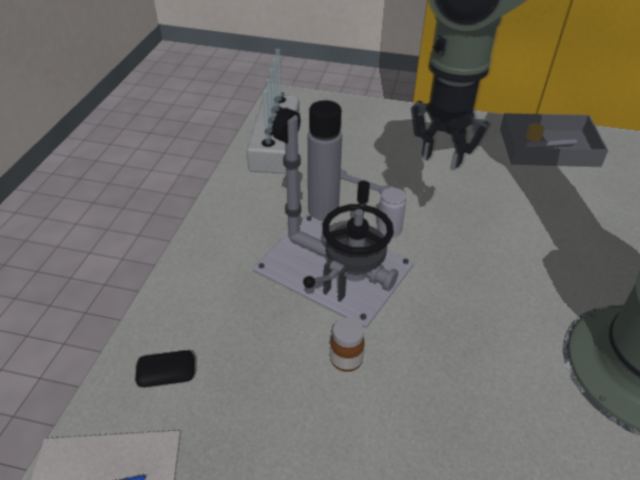

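The crank is at top pixel (407,258), and jar, can, flask and spanner haven't moved. A sliver of the black ring now shows: the stem's lower edge went from row 225.9 to 225.5, so I estimate a rise of about 21 mm. That's within the band but near its top, so I'll turn back through the slack and a little beyond to centre it.

Run:
```python
from h import *
a=np.radians(-86.5); G=C+[.062*np.cos(a),.062*np.sin(a),.1805]
print(onz('top',(407,258),.19))
go(G+[0,0,.07],G)
```

```text
[ 0.55299619 -0.1523824   0.19      ]
t 18.98 pos [ 0.4172 -0.1776  0.2497] F [ 0.05 -0.8  -0.57] w 0.0472
grasp [ 0.4173 -0.1776  0.2607] toolx [-0.005  0.006 -1.   ] tooly [ 0.944 -0.329 -0.007] tooly-ang -0.335 twist to valve x [0.003]
[ 0.5531 -0.1507  0.2505] -> [ 0.97 11.94 -7.01]
[ 0.5531 -0.1507  0.1805] -> [ 7.96 11.99 -6.98]
```

Call:
arm_command --commands '[{"dx": 0,"dy": 3,"dz": -2,"twist": 0},{"dx": 0,"dy": 6,"dz": -3.5,"twist": 0},{"dx": 0,"dy": 9,"dz": -5.5,"twist": 0},{"dx": 0,"dy": 11.5,"dz": -7,"twist": 0},{"dx": 0,"dy": 12,"dz": -7,"twist": 0},{"dx": 0,"dy": 12,"dz": -7,"twist": 0},{"dx": 2,"dy": 12,"dz": -7,"twist": 0},{"dx": 4,"dy": 12,"dz": -7,"twist": 0},{"dx": 6,"dy": 12,"dz": -7,"twist": 0},{"dx": 7.9,"dy": 12,"dz": -7,"twist": 0},{"dx": 7.9,"dy": 12,"dz": -7,"twist": 0},{"dx": 7.9,"dy": 12,"dz": -7,"twist": 0}]'

```text
clock: 19.98
position: [0.5523, -0.1507, 0.1701]
tool_rot: [-1.966, 1.561, 2.411]
force: [0.6, 0.7, 0.8]
grip_width: 0.0471
```

Call:
arm_command --commands '[{"dx": 0,"dy": 0,"dz": 0,"twist": 0},{"dx": 0,"dy": 0,"dz": 0,"twist": 0},{"dx": 0,"dy": 0,"dz": 0,"twist": 0},{"dx": 0,"dy": 0,"dz": 0,"twist": 0},{"dx": 0,"dy": 0,"dz": 0,"twist": 0}]' --grip 1

```text
clock: 20.4
position: [0.5526, -0.1511, 0.1714]
tool_rot: [-2.025, 1.563, 2.352]
force: [-2.2, -0.8, 8.1]
grip_width: 0.0227
```

Run:
```python
from h import *
circ(range(-6,-73,-6),c=C)
```

```text
t 20.4 ang -86.9 r 0.0625 z 0.1824 F [-2.2 -0.8  8.1] Ftan -2.2 w 0.0227
-6 [ 0.   -0.63  0.17]
-12 [ 0.01 -1.26  0.32]
-18 [ 0.01 -1.91  0.4 ]
-24 [ 0.02 -2.55  0.42]
-30 [ 0.02 -3.2   0.37]
-36 [ 0.03 -3.84  0.25]
-42 [ 0.03 -4.46  0.06]
-48 [ 0.04 -5.06 -0.19]
-54 [ 0.04 -5.63 -0.5 ]
-60 [ 0.05 -6.16 -0.87]
-66 [ 0.05 -6.66 -1.29]
-72 [ 0.05 -7.1  -1.76]
```

Call:
arm_command --commands '[{"dx": 0,"dy": -0.63,"dz": 0.17,"twist": 0},{"dx": 0.01,"dy": -1.26,"dz": 0.32,"twist": 0},{"dx": 0.01,"dy": -1.91,"dz": 0.4,"twist": 0},{"dx": 0.02,"dy": -2.55,"dz": 0.42,"twist": 0},{"dx": 0.02,"dy": -3.2,"dz": 0.37,"twist": 0},{"dx": 0.03,"dy": -3.84,"dz": 0.25,"twist": 0},{"dx": 0.03,"dy": -4.46,"dz": 0.06,"twist": 0},{"dx": 0.04,"dy": -5.06,"dz": -0.19,"twist": 0},{"dx": 0.04,"dy": -5.63,"dz": -0.5,"twist": 0},{"dx": 0.05,"dy": -6.16,"dz": -0.87,"twist": 0},{"dx": 0.05,"dy": -6.66,"dz": -1.29,"twist": 0},{"dx": 0.05,"dy": -7.1,"dz": -1.76,"twist": 0}]'

```text
clock: 21.4
position: [0.4909, -0.1105, 0.1716]
tool_rot: [-2.005, 1.563, 2.372]
force: [-2.6, -2.1, 4.0]
grip_width: 0.0227
```

Run:
```python
from h import *
stemlook(15)
circ(range(-4,-45,-4),c=C)
```

```text
[2.6 3.6 3.3 4.2 6.2 8.1 9.  8.9 8.8 8.2 7.7 7.6 7.6 7.6 7.6 7.8 7.8 7.8
 7.6 7.  6.  4.2 3.6 3.6 3.7 3.4 3.3 2.7 2.6]
[ 32.  36.  37.  45.  70.  91.  99. 100.  99.  94.  89.  88.  88.  88.
  89.  89.  89.  89.  89.  85.  69.  43.  27.  25.  25.  25.  24.  23.
  23.]
t 21.65 ang -159.4 r 0.0621 z 0.1825 F [-6.2 -1.3  8. ] Ftan -1.0 w 0.0227
-4 [ 0.   -0.25 -0.35]
-8 [ 0.01 -0.49 -0.71]
-12 [ 0.01 -0.71 -1.09]
-16 [ 0.01 -0.9  -1.48]
-20 [ 0.01 -1.06 -1.88]
-24 [ 0.02 -1.19 -2.29]
-28 [ 0.02 -1.29 -2.71]
-32 [ 0.02 -1.37 -3.14]
-36 [ 0.02 -1.41 -3.57]
-40 [ 0.02 -1.42 -4.  ]
-44 [ 0.03 -1.41 -4.43]
```

Call:
arm_command --commands '[{"dx": 0,"dy": -0.25,"dz": -0.35,"twist": 0},{"dx": 0,"dy": -0.49,"dz": -0.71,"twist": 0},{"dx": 0,"dy": -0.71,"dz": -1.09,"twist": 0},{"dx": 0,"dy": -0.9,"dz": -1.48,"twist": 0},{"dx": 0,"dy": -1.06,"dz": -1.88,"twist": 0},{"dx": 0,"dy": -1.19,"dz": -2.29,"twist": 0},{"dx": 0,"dy": -1.29,"dz": -2.71,"twist": 0},{"dx": 0,"dy": -1.37,"dz": -3.14,"twist": 0},{"dx": 0,"dy": -1.4,"dz": -3.35,"twist": 0},{"dx": 0,"dy": -1.4,"dz": -3.35,"twist": 0},{"dx": 0,"dy": -1.4,"dz": -3.35,"twist": 0}]'

```text
clock: 22.57
position: [0.4891, -0.0738, 0.1717]
tool_rot: [-2.043, 1.562, 2.334]
force: [-0.8, 1.0, -1.3]
grip_width: 0.0229
```

Run:
```python
from h import *
stemlook(16)
circ(range(-4,-25,-4),c=C)
```

```text
[1.8 2.4 2.2 3.7 5.8 7.8 8.8 9.2 9.  8.7 7.9 7.6 7.8 7.7 7.7 8.  8.  7.9
 7.6 7.3 6.3 4.8 3.9 3.4 3.8 3.2 3.  2.9 2.8]
[ 24.  23.  23.  37.  65.  88.  98. 100. 100.  97.  92.  89.  89.  89.
  89.  89.  90.  90.  90.  87.  75.  53.  32.  25.  25.  25.  24.  24.
  23.]
t 22.82 ang 166.5 r 0.0621 z 0.1827 F [ 0.1  0.5 -3. ] Ftan -0.5 w 0.0228
-4 [ 0.   -0.02 -0.43]
-8 [ 0.   -0.02 -0.87]
-12 [ 0.    0.01 -1.3 ]
-16 [ 0.01  0.08 -1.73]
-20 [ 0.01  0.17 -2.15]
-24 [ 0.01  0.29 -2.56]
```

Call:
arm_command --commands '[{"dx": 0,"dy": 0,"dz": 0,"twist": 0},{"dx": 0,"dy": 0,"dz": 0,"twist": 0},{"dx": 0,"dy": 0,"dz": 0,"twist": 0},{"dx": -1,"dy": 0,"dz": 0,"twist": 0},{"dx": -3,"dy": 0,"dz": 0,"twist": 0},{"dx": -6,"dy": 0,"dz": 0,"twist": 0},{"dx": -7,"dy": 0,"dz": 0,"twist": 0},{"dx": -7,"dy": 0,"dz": 0,"twist": 0}]' --grip -0.1

```text
clock: 23.48
position: [0.4906, -0.0748, 0.2447]
tool_rot: [-2.507, 1.566, 1.869]
force: [0.3, 0.1, -0.2]
grip_width: 0.047
```

Run:
```python
from h import *
stemlook(17,8)
K=np.array([.6036,.0678,.1285])
go(K+[0,0,.11],K)
a=[cv2.resize(cv2.imread(f'pics/side{k}.png')[198:238,338:378],None,fx=9,fy=9,interpolation=cv2.INTER_NEAREST) for k in (14,17)]
cv2.imwrite('pics/cmp4.png',np.clip(np.hstack(a).astype(float)*1.6,0,255).astype(np.uint8))
```

```text
[3.  3.6 3.3 3.8 6.  7.9 8.8 9.1 9.  8.7 7.8 7.6 7.6 7.5 7.7 7.8 7.9 7.8
 7.4 7.2 6.3 5.  3.8 3.9 3.4 3.4 3.1 2.7 2.9]
[ 29.  31.  30.  38.  65.  88.  97. 100.  99.  96.  91.  88.  88.  88.
  88.  88.  89.  89.  89.  86.  74.  52.  32.  24.  25.  25.  24.  23.
  23.]
t 23.88 pos [ 0.4891 -0.0746  0.2411] F [ 1.22  0.03 -0.35] w 0.0468
grasp [ 0.4892 -0.0747  0.2521] toolx [-0.007  0.006 -1.   ] tooly [ 0.944 -0.329 -0.009] tooly-ang -0.335 twist to valve x [0.003]
[0.6036 0.0678 0.2385] -> [  1.37   6.13 -17.21]
[0.6036 0.0678 0.1285] -> [ 12.37   6.23 -17.18]
```

View pics/cmp4.png

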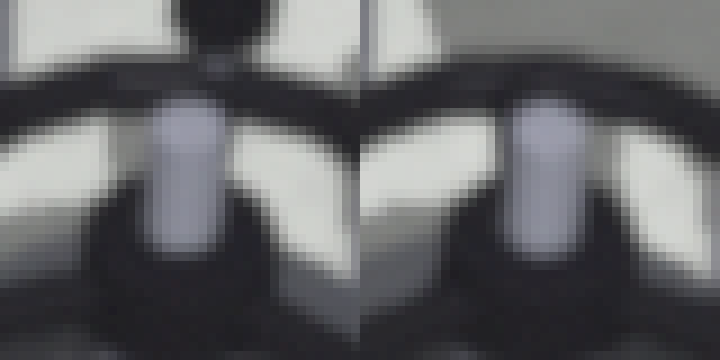

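The stem's lower edge is back at row 225.8, so the ring's edge is about level with the hub top, which gives about 20 mm. Next is the lever.

Call:
arm_command --commands '[{"dx": 0.5,"dy": 1,"dz": -3,"twist": 0},{"dx": 1.2,"dy": 2.5,"dz": -6.5,"twist": 0},{"dx": 1.2,"dy": 4,"dz": -10,"twist": 0},{"dx": 1.2,"dy": 5,"dz": -13.5,"twist": 0},{"dx": 1.2,"dy": 6.2,"dz": -16,"twist": 0},{"dx": 1.2,"dy": 6.2,"dz": -17.2,"twist": 0},{"dx": 1.2,"dy": 6.2,"dz": -17.2,"twist": 0},{"dx": 3,"dy": 6.2,"dz": -17.2,"twist": 0},{"dx": 6,"dy": 6.2,"dz": -17.2,"twist": 0},{"dx": 6,"dy": 6.2,"dz": -17.2,"twist": 0}]'

```text
clock: 24.72
position: [0.6011, 0.0662, 0.1767]
tool_rot: [-1.558, 1.557, 2.819]
force: [-0.2, 0.3, -1.2]
grip_width: 0.0469
```

Run:
```python
from h import *
K=np.array([.6036,.0678,.1285])
go(K)
im=imaging.grab_frame('side'); cv2.imwrite('pics/side18.png',im[:,:,::-1])
zoom('pics/side18.png','pics/side18z.png',230,180,200,150,4)
```

```text
t 24.72 pos [0.6011 0.0662 0.1767] F [-0.21  0.33 -1.23] w 0.0469
grasp [0.6013 0.0662 0.1877] toolx [-0.013  0.005 -1.   ] tooly [ 0.944 -0.329 -0.014] tooly-ang -0.336 twist to valve x [0.002]
[0.6036 0.0678 0.1285] -> [ 5.92  0.25 -0.23]
```

View pics/side18z.png

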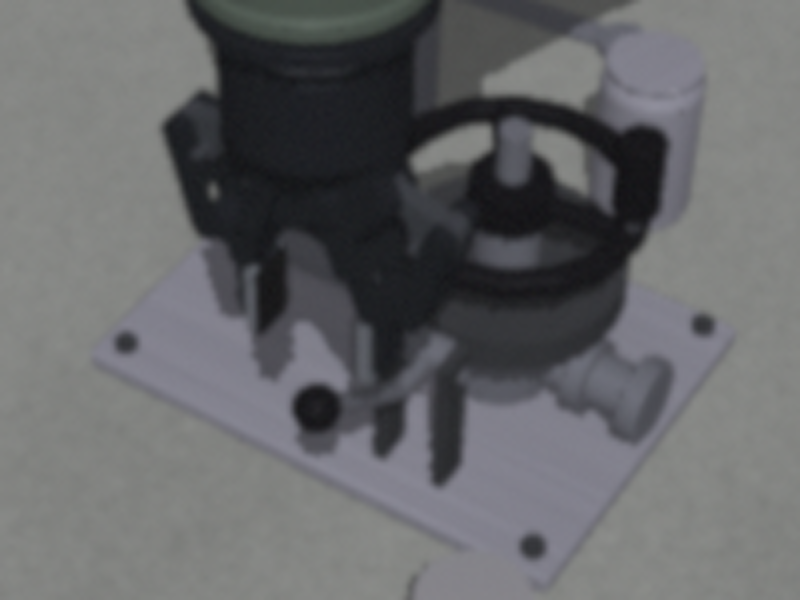

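The knob is still out (crop (317,408)) and the open fingers are above it on both sides. Next I descend and grip.

Call:
arm_command --commands '[{"dx": 2,"dy": 0.2,"dz": -0.2,"twist": 0},{"dx": 4,"dy": 0.2,"dz": -0.2,"twist": 0},{"dx": 5.5,"dy": 0.2,"dz": -0.2,"twist": 0},{"dx": 5.9,"dy": 0.2,"dz": -0.2,"twist": 0},{"dx": 5.9,"dy": 0.2,"dz": -0.2,"twist": 0},{"dx": 5.9,"dy": 0.2,"dz": -0.2,"twist": 0},{"dx": 5.9,"dy": 0.2,"dz": -0.2,"twist": 0}]'

```text
clock: 25.35
position: [0.6045, 0.068, 0.1218]
tool_rot: [-1.706, 1.56, 2.67]
force: [0.2, -0.4, 0.7]
grip_width: 0.0473
```

Call:
arm_command --commands '[{"dx": 0,"dy": 0,"dz": 0,"twist": 0},{"dx": 0,"dy": 0,"dz": 0,"twist": 0},{"dx": 0,"dy": 0,"dz": 0,"twist": 0},{"dx": 0,"dy": 0,"dz": 0,"twist": 0},{"dx": 0,"dy": 0,"dz": 0,"twist": 0}]' --grip 1 --squeeze 25

```text
clock: 25.77
position: [0.6044, 0.0687, 0.1221]
tool_rot: [-1.772, 1.559, 2.604]
force: [-3.1, 4.6, 1.8]
grip_width: 0.0198
```

Run:
```python
from h import *
s=sensors.observe(); R=Rt.from_euler('xyz',s['tool_rot']).as_matrix(); g=s['position']-R[:,0]*.011
go(*[knob(a)-knob(.95)+g for a in np.arange(.85,-.06,-.1)], knob(0))
```

```text
t 25.77 pos [0.6044 0.0687 0.1221] F [-3.14  4.6   1.82] w 0.0198
grasp [0.6045 0.0686 0.1331] toolx [-0.01   0.006 -1.   ] tooly [ 0.944 -0.329 -0.011] tooly-ang -0.336 twist to valve x [0.002]
[0.6027 0.0635 0.1422] -> [-0.91 -0.01  0.54]
[0.6006 0.0576 0.1507] -> [-1.76 -0.02  1.17]
[0.5983 0.0508 0.1586] -> [-2.55 -0.03  1.88]
[0.5957 0.0434 0.1657] -> [-3.26 -0.04  2.67]
[0.5928 0.0354 0.1719] -> [-3.88 -0.05  3.52]
[0.5898 0.0268 0.1773] -> [-4.42 -0.06  4.43]
[0.5866 0.0177 0.1817] -> [-4.87 -0.07  5.39]
[0.5833 0.0082 0.1852] -> [-5.22 -0.07  6.39]
[ 0.5799 -0.0015  0.1876] -> [-5.46 -0.08  7.42]
[ 0.5764 -0.0114  0.189 ] -> [-5.61 -0.08  8.47]
[ 0.5778 -0.0091  0.185 ] -> [-5.2  -0.02  8.21]
```

Call:
arm_command --commands '[{"dx": -0.9,"dy": 0,"dz": 0.54,"twist": 0},{"dx": -1.75,"dy": 0,"dz": 1.17,"twist": 0},{"dx": -2.55,"dy": 0,"dz": 1.88,"twist": 0},{"dx": -3.25,"dy": 0,"dz": 2.67,"twist": 0},{"dx": -3.9,"dy": -0.05,"dz": 3.52,"twist": 0},{"dx": -4.4,"dy": -0.05,"dz": 4.43,"twist": 0},{"dx": -4.85,"dy": -0.05,"dz": 5.39,"twist": 0},{"dx": -5.2,"dy": -0.05,"dz": 6.39,"twist": 0},{"dx": -5.4,"dy": -0.05,"dz": 7.42,"twist": 0},{"dx": -5.4,"dy": -0.05,"dz": 8.1,"twist": 0},{"dx": -5.4,"dy": -0.05,"dz": 8.3,"twist": 0},{"dx": -5.4,"dy": -0.05,"dz": 8.3,"twist": 0}]'

```text
clock: 26.77
position: [0.577, -0.0105, 0.1773]
tool_rot: [-1.848, 1.56, 2.528]
force: [-7.0, 4.4, 13.4]
grip_width: 0.0196
```

Run:
```python
from h import *
go(knob(0))
```

```text
t 26.77 pos [ 0.577  -0.0105  0.1773] F [-7.02  4.38 13.36] w 0.0196
grasp [ 0.5771 -0.0105  0.1883] toolx [-0.009  0.006 -1.   ] tooly [ 0.944 -0.33  -0.01 ] tooly-ang -0.336 twist to valve x [0.002]
[ 0.5778 -0.0091  0.185 ] -> [ 0.33  0.02 -0.16]
```

Call:
arm_command --commands '[{"dx": 0,"dy": 0,"dz": 0,"twist": 0},{"dx": 0,"dy": 0,"dz": 0,"twist": 0},{"dx": 0,"dy": 0,"dz": 0,"twist": 0},{"dx": 0,"dy": 0,"dz": 0,"twist": 0},{"dx": -2,"dy": 0,"dz": 0,"twist": 0},{"dx": -5,"dy": 0,"dz": 0,"twist": 0},{"dx": -8,"dy": 0,"dz": 0,"twist": 0},{"dx": -10,"dy": 0,"dz": 0,"twist": 0},{"dx": -10,"dy": -3,"dz": 0,"twist": 0},{"dx": -10,"dy": -7,"dz": 0,"twist": 0},{"dx": -10,"dy": -10,"dz": 0,"twist": 0},{"dx": -10,"dy": -13,"dz": 0,"twist": 0}]' --grip -0.1

```text
clock: 27.77
position: [0.4536, 0.032, 0.2786]
tool_rot: [-1.822, 1.56, 2.554]
force: [0.9, 1.2, 0.1]
grip_width: 0.0468
```

Call:
arm_command --commands '[{"dx": 0,"dy": -2,"dz": 2,"twist": 0},{"dx": 0,"dy": -2,"dz": 6,"twist": 0},{"dx": 0,"dy": -2,"dz": 10,"twist": 0},{"dx": 0,"dy": -2,"dz": 13,"twist": 0},{"dx": 0,"dy": -2,"dz": 16,"twist": 0},{"dx": 0,"dy": -2,"dz": 18,"twist": 0},{"dx": 0,"dy": -2,"dz": 18,"twist": 0},{"dx": 0,"dy": -2,"dz": 18,"twist": 0}]'

```text
clock: 28.43
position: [0.3751, -0.1321, 0.2784]
tool_rot: [-1.82, 1.561, 2.554]
force: [-0.0, 0.9, 0.1]
grip_width: 0.0471
```

Run:
```python
from h import *
stemlook(19,8)
im=imaging.grab_frame('top'); cv2.imwrite('pics/top19.png',im[:,:,::-1])
go(knob(0))
zoom('pics/side19.png','pics/side19z.png',230,80,200,300,2)
zoom('pics/top19.png','pics/top19z.png',240,140,300,190,2.6)
```

```text
[2.7 3.5 3.5 3.5 5.8 7.8 8.6 9.  8.7 8.7 7.9 7.5 7.4 7.4 7.6 7.7 7.6 7.6
 7.4 7.2 6.1 4.9 4.  3.8 3.3 3.2 3.  2.8 2.9]
[31. 30. 29. 38. 64. 86. 96. 98. 98. 95. 90. 87. 86. 87. 87. 87. 87. 88.
 87. 84. 73. 51. 31. 24. 25. 24. 24. 23. 23.]
t 28.88 pos [ 0.3754 -0.131   0.2783] F [ 0.13  0.22 -0.15] w 0.0463
grasp [ 0.3755 -0.1311  0.2893] toolx [-0.009  0.006 -1.   ] tooly [ 0.944 -0.329 -0.01 ] tooly-ang -0.336 twist to valve x [0.002]
[ 0.5778 -0.0091  0.185 ] -> [ 10.32  15.19 -18.15]
```

View pics/side19z.png

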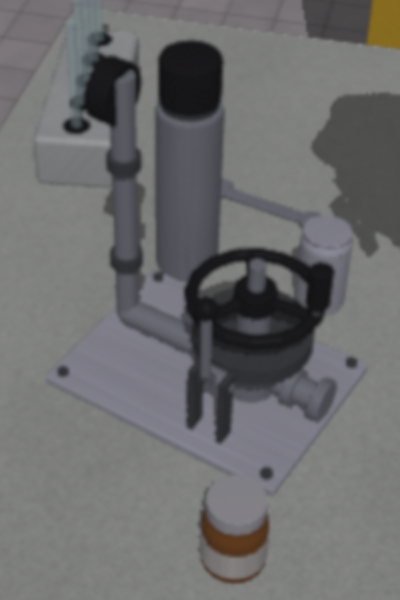

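View pics/top19z.png

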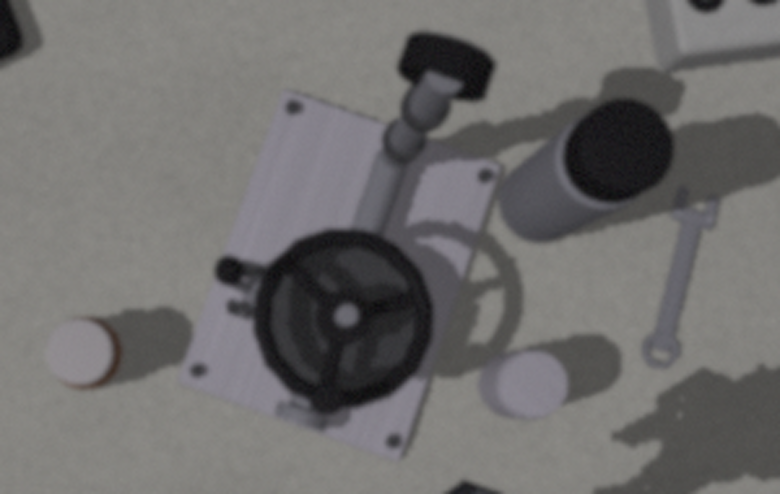

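Everything around the valve looks unchanged. The knob sits about 2 px outwards of its starting place, so I'll measure that.

Run:
```python
from h import *
for n,(x0,y0,x1,y1) in {'top':(320,234,339,254),'side':(323,222,340,238)}.items():
  for k in (0,19):
    g=cv2.cvtColor(cv2.imread(f'pics/{n}{k}.png'),cv2.COLOR_BGR2GRAY)
    m=(g<45).astype(np.uint8); m=cv2.morphologyEx(m,cv2.MORPH_OPEN,cv2.getStructuringElement(cv2.MORPH_ELLIPSE,(5,5)))
    ys,xs=np.nonzero(m[y0:y1,x0:x1]); print(n,k,len(xs),(x0+xs.mean()).round(2),(y0+ys.mean()).round(2))
print([ (a,proj('top',knob(a)).round(1),proj('side',knob(a)).round(1)) for a in (0,.04,.08,.12)])
```

```text
top 0 78 330.59 244.29
top 19 68 328.5 243.74
side 0 200 330.18 230.92
side 19 179 329.83 231.26
[(0, array([[329.6, 244.2]]), array([[333.9, 233.3]])), (0.04, array([[327.4, 243.4]]), array([[332.6, 235. ]])), (0.08, array([[325.4, 242.7]]), array([[331.3, 236.7]])), (0.12, array([[323.3, 242. ]]), array([[330.1, 238.4]]))]
```

Run:
```python
from h import *
print(order.job_done()); print(sensors.observe()['clock'])
```

```text
the job is handed in; nothing more can be done
None
the job is handed in; nothing more can be done
```

The valve is open by about one counting turn and locked again, and I handed the job in at about 29 s of the 72 s. No verdict was reported.

- **Unlocking:** I flipped the lever fully out before turning the wheel. The knob's measured position in the top view matched the predicted one for 0.95 rad.
- **Turning:** I led the crank anticlockwise for about 427° in all. Afterwards a sliver of the black ring showed, so I put the rise at about 21 mm. I turned back through the slack and a little further until the ring's edge was level with the hub's top.
- **Relocking:** I set the lever upright, let go and moved the arm clear.

**Last checks:**
- **Stem:** about 20 mm up, to within roughly 0.5 mm. The ring and the late edge readings agree. My first edge readings had put the slack at about 70° instead of about 50°, a difference of about 1 mm. The end of the slack did not show clearly in the force readings.
- **Lever:** about 0.04 rad from its starting place, so not quite against its stop but within the 0.12 rad allowed. I did not nudge it further.
- **Surroundings:** the flask, jar, can and spanner look unmoved in the pictures, and the arm is touching nothing.

One move call was refused early on and I resent it; nothing had moved.

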